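# Pack the tea gift crate from back to front

## Task

Pack the customer's tea gift crate, working from the back row to the front: first stand every tall tea tin upright in the back bay, only then stand every short jar upright in the middle bay, and last lay exactly three of the tea cartons flat in the front bay. Leave the other cartons outside the crate, do not tip any tin over, and leave the tea cups where they are.

Things in the scene. Friction and masses are not known exactly. Their poses are not given: they have to be found in the camera images.
- bay_back (a point): inner floor of the gift crate's back (farthest from the robot) bay: this point is the middle of the bay's floor, 6 mm above the table; x points to the back of the crate (away from the robot), y to the left along the bay, z up. The bay is 89 mm deep (x) and 300 mm wide (y)
- bay_mid (a point): inner floor of the gift crate's middle bay: this point is the middle of the bay's floor, 6 mm above the table; x points to the back of the crate (away from the robot), y to the left along the bay, z up. The bay is 89 mm deep (x) and 300 mm wide (y)
- bay_front (a point): inner floor of the gift crate's front (nearest the robot) bay: this point is the middle of the bay's floor, 6 mm above the table; x points to the back of the crate (away from the robot), y to the left along the bay, z up. The bay is 89 mm deep (x) and 300 mm wide (y)
- crate: gift crate: one fixed, shallow, open wooden crate, 295 mm deep (x) and 316 mm wide (y) outside, in three equal bays one behind the other, 95 mm apart; 8 mm outer walls, tops 50 mm (back), 36 mm (sides) and 30 mm (front) above the table; two 6 mm dividers between bays, tops 18 mm above the table. Origin: centre of its underside; x to its back, y to its left
- tin1_c (a point): tall round tea tin, steel with a paper sleeve, 50 mm diameter, 140 mm tall, about 0.25 kg, standing upright; the point is its centre, half-way up; z along its axis. Two or three tins are present
- tin2_c (a point): tall round tea tin, steel with a paper sleeve, 50 mm diameter, 140 mm tall, about 0.25 kg, standing upright; the point is its centre, half-way up; z along its axis. Two or three tins are present
- tin3_c (a point): tall round tea tin, steel with a paper sleeve, 50 mm diameter, 140 mm tall, about 0.25 kg, standing upright; the point is its centre, half-way up; z along its axis. Two or three tins are present
- jar1_c (a point): short round white ceramic jar with cork-coloured lid band, 56 mm diameter, 60 mm tall, about 0.22 kg, standing upright; the point is its centre, half-way up; z along its axis. Two or three jars are present
- jar2_c (a point): short round white ceramic jar with cork-coloured lid band, 56 mm diameter, 60 mm tall, about 0.22 kg, standing upright; the point is its centre, half-way up; z along its axis. Two or three jars are present
- jar3_c (a point): short round white ceramic jar with cork-coloured lid band, 56 mm diameter, 60 mm tall, about 0.22 kg, standing upright; the point is its centre, half-way up; z along its axis. Two or three jars are present
- carton1_c (a point): tea carton, stiff brown card with a paper band, 70 mm long (its x) by 38 mm wide (its y) by 32 mm high (its z), about 0.09 kg, lying flat; the point is its centre. Five are always present
- carton2_c (a point): tea carton, stiff brown card with a paper band, 70 mm long (its x) by 38 mm wide (its y) by 32 mm high (its z), about 0.09 kg, lying flat; the point is its centre. Five are always present
- carton3_c (a point): tea carton, stiff brown card with a paper band, 70 mm long (its x) by 38 mm wide (its y) by 32 mm high (its z), about 0.09 kg, lying flat; the point is its centre. Five are always present
- carton4_c (a point): tea carton, stiff brown card with a paper band, 70 mm long (its x) by 38 mm wide (its y) by 32 mm high (its z), about 0.09 kg, lying flat; the point is its centre. Five are always present
- carton5_c (a point): tea carton, stiff brown card with a paper band, 70 mm long (its x) by 38 mm wide (its y) by 32 mm high (its z), about 0.09 kg, lying flat; the point is its centre. Five are always present
- cup1_c (a point): blue tea cup, 60 mm rim diameter, 66 mm tall, standing among the stock: not part of the order, to be left alone; the point is its centre, half-way up
- cup2_c (a point): blue tea cup, 60 mm rim diameter, 66 mm tall, standing among the stock: not part of the order, to be left alone; the point is its centre, half-way up
There are look-alikes about, which are no part of the job. What is shaped like the part that bears carton2_c but pink is not meant.

How it is judged:
By the outcome, as a careful person would: the job done as asked, in the order asked, and still so for the second after the job is handed in, with the robot touching nothing.
Of tin1, tin2, tin3 only 2 to 3 are there at a start; the rules pass over those that are not, and their reading is None.
Of jar1, jar2, jar3 only 2 to 3 are there at a start; the rules pass over those that are not, and their reading is None.
At some moment in a run one of jar1, jar2, jar3, carton1, carton2, carton3, carton4, carton5 may be knocked a few centimetres aside while the robot is not near it.
It also fails if it takes over 210 s, if anything falls off the work surface, if the arm or the gripper's body presses on something with over 40 N, if the wrist force passes 120 N, or if a joint passes its speed limit or range.

## Robot

A 6-joint arm with a two-finger parallel gripper is mounted at the origin on the work surface. World frame = base frame: x ahead of the robot, y to its left, z up, the work surface at z = 0. Lengths are in m, angles in rad, forces in N, time in s.
With the tool pointing down it reaches from about 0.35 to 0.975 m from the base axis. Payload 4.9 kg.
Tool frame: the origin (TCP) lies midway between the tips of the shut fingers; the grasp point (between the pads) lies 19 mm behind it; z points along the fingers, y is the direction in which the jaws open and shut (so a half turn about z gives the same grasp; the last joint's range is limited). The gripper opens to 85 mm and grips with 20 to 120 N. Pads are 22 mm wide; open, the fingers measure 114 mm over their backs; the gripper's body (76 mm by 85 mm) begins 54 mm behind the grasp point. The pads swing forward as they close: fully open they stand 13 mm farther back than shut.
Start: joints at [1.095, 0.053, 1.613, -0, 1.476, -0.119], TCP at [0.218, 0.586, 0.231] pointing down, gripper open.
Joint ranges: [-3.01, 3.01], [-1.01, 2.22], [0.06, 2.58], [-1.02, 4.17], [0.09, 2.62], [-3.14, 3.14]. Speed limits (rad/s): [2.57, 2.57, 3.14, 3.14, 3.14, 3.14].

## Interface

Orientations are given as a unit quaternion [w, x, y, z].
In Python, from plant import manip gives the robot as it stands. The module is installed in compiled form; this text tells all that it offers.
- The arm moves only by the tool move_arm, never from a script. Its argument "rows" is a list of rows, each an object of numbers: "tx", "ty", "tz": the shift along the tool's x, y, z in m; "ax", "ay", "az": the turn, a rotation vector about the tool's x, y, z in degrees; "jaw": the closure in counts, from 0 (fully open) to 255 (shut). In form: [{"tx": .., "ty": .., "tz": .., "ax": .., "ay": .., "az": .., "jaw": ..}, ...]. A call has 1 to 12 rows; each row shifts and turns the pose as measured when the row begins, along the tool's axes as they then stand; what a row does not reach is not made up. A row lasts 1/10 s, in which the tool goes at most 50 mm and 8.59 degrees, less where a joint would pass 70% of its speed; a pose out of reach is approached as far as the arm can. A call with a gripper value outside its range is refused whole. The fingers move at their own pace and stop on an object; the grip force is fixed at half the most. Time passes only in rows, so rows that do not move let the fingers close. It gives the time, the measured TCP pose, the force and the opening at its end, in the units of the state.
- manip.state(): the state, without advancing time (a new reading comes with each control period).
- manip.grab_frame(name): name is "scene" or "top" or "wrist"; returns a dict with "color" (400x640x3 uint8, red, green, blue), "intrinsics" (3x3 intrinsics, pixels), "dist_coeffs" ([k1, k2, p1, p2, k3] as OpenCV has them; the pictures are not rectified), "R" (3x3) and "t" (3): a world point X has camera coordinates R X + t. Camera axes: x right, y down, z forward; pixel columns grow to the right and rows downward; lengths in m; the calibration is good to about 2 mm. A picture is of the moment at which its call begins. There is no depth.
- manip.job_done(): hands the job in, once; it reports no verdict.
The state is a dict: "time": time; "joint_pos": joint angles; "joint_vel": joint speeds; "joint_efforts": joint torques, N m; "tool_pos": TCP position; "tool_rot": TCP orientation; "contact_force": force on the tool from outside, world axes, zero at the start; "ft_torque": the same for the moment, N m; "gripper_width": opening from 0.0 (shut) to 1.0 (fully open).
Only numpy, scipy, OpenCV 4.12 (cv2) and the standard library are available. Lean on these libraries where they do the work, as an engineer would, in place of code of your own. Each camera call takes 0.05 s, during which the arm holds its last target.

## Working session

There is one attempt and no reset: what is moved stays moved. The work goes in short steps, Python scripts to look and compute and a tool call to move; the robot and the scene stay as the last step left them, time stands still between calls to the robot, and variables do not carry over. Pictures are saved under pics/ and viewed, and the job is handed in when it is done.

Besides the shell and the picture viewer there is one more tool, called after "Emit:" as name(argument=value, ...) on one line, values as JSON. move_arm: Moves the arm, as the interface text tells. Its arguments: {"type":"object","properties":{"rows":{"type":"array"}},"required":["rows"]}

```bash
mkdir -p pics; python3 - <<'E'
from plant import manip
import cv2
for n in ["scene","top","wrist"]:
    f=manip.grab_frame(n); cv2.imwrite(f"pics/{n}0.png",f["color"][:,:,::-1])
    print(n,f["intrinsics"].round(1).tolist(),f["dist_coeffs"],f["R"].round(3).tolist(),f["t"].round(3).tolist())
print(manip.state())
E
```

```text
scene [[468.7, 0.0, 315.5], [0.0, 468.7, 198.4], [0.0, 0.0, 1.0]] [-0.03548881  0.          0.          0.          0.        ] [[0.882, 0.472, -0.012], [0.314, -0.606, -0.731], [-0.352, 0.64, -0.683]] [-0.429, -0.12, 1.846]
top [[447.1, 0.0, 318.3], [0.0, 447.1, 195.7], [0.0, 0.0, 1.0]] [-0.08726387  0.          0.          0.          0.        ] [[0.026, -1.0, 0.014], [-0.994, -0.027, -0.105], [0.105, -0.011, -0.994]] [-0.016, 0.493, 1.415]
wrist [[282.6, 0.0, 316.4], [0.0, 282.6, 202.7], [0.0, 0.0, 1.0]] [-0.01836825  0.          0.          0.          0.        ] [[0.349, 0.937, -0.001], [0.887, -0.329, 0.325], [0.304, -0.114, -0.946]] [-0.626, -0.041, 0.381]
{'time': 0.15, 'joint_pos': array([ 1.09499871e+00,  5.32153281e-02,  1.61400484e+00, -2.03548654e-05,
        1.47600077e+00, -1.19016150e-01]), 'joint_vel': array([-0.00024338, -0.00146302, -0.00511458,  0.00031753,  0.00380716,
       -0.00139392]), 'joint_efforts': array([ 6.44574902e-04, -3.94238949e+01, -3.70723808e+01, -1.17627760e-04,
        4.61187898e-03, -2.51518298e-05]), 'tool_pos': array([0.21807215, 0.58518959, 0.23032349]), 'tool_rot': array([-2.28891089e-04,  1.77445060e-01,  9.84130371e-01, -7.81368178e-04]), 'contact_force': array([ 0.17599389, -0.10729644,  0.11316252]), 'ft_torque': array([ 0.0318375 ,  0.00259874, -0.00060336]), 'gripper_width': 1.001828862560582}
```

View pics/top0.png

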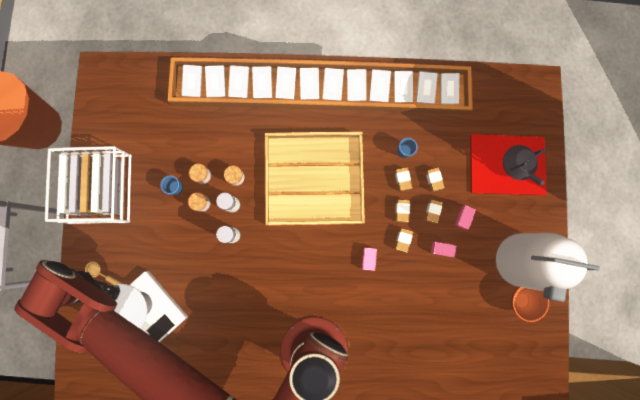

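View pics/scene0.png

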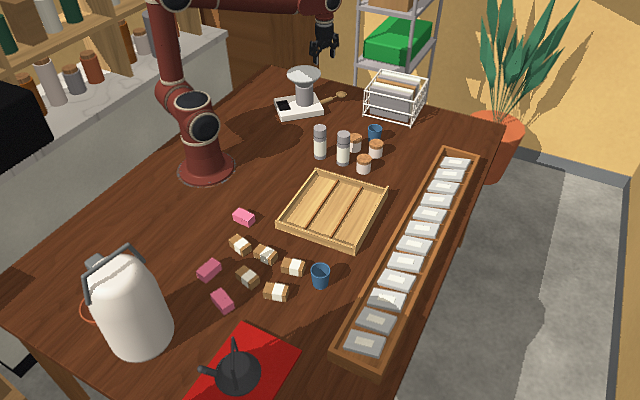

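View pics/wrist0.png

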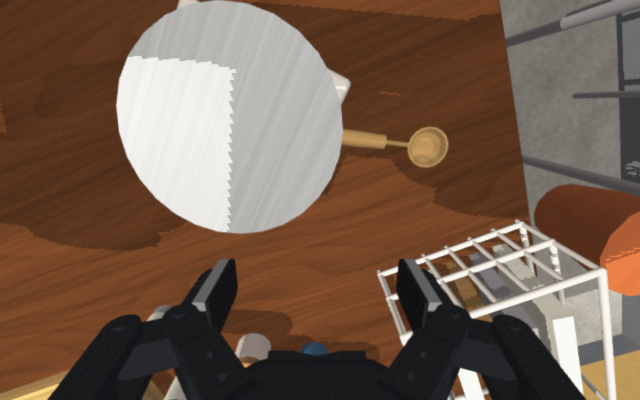

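```bash
cat > h.py <<'E'
import numpy as np, cv2
from plant import manip
def ray(f,u,v,z):
    p=cv2.undistortPoints(np.array([[[u,v]]],float),f["intrinsics"],f["dist_coeffs"])[0,0]
    d=f["R"].T@np.array([p[0],p[1],1]); c=-f["R"].T@f["t"]
    return c+d*(z-c[2])/d[2]
def proj(f,X):
    r,_=cv2.Rodrigues(f["R"]); return cv2.projectPoints(np.array([X],float),r,f["t"],f["intrinsics"],f["dist_coeffs"])[0][0,0]
def crop(f,x0,y0,x1,y1,s,name):
    im=cv2.resize(f["color"][y0:y1,x0:x1,::-1],None,fx=s,fy=s,interpolation=cv2.INTER_CUBIC); cv2.imwrite("pics/"+name,im)
E
python3 - <<'E'
from h import *
f=manip.grab_frame("top")
crop(f,140,120,270,270,4,"c1.png"); crop(f,355,125,495,275,4,"c2.png"); crop(f,255,122,375,234,5,"c3.png")
E
```

```text
(no output)
```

View pics/c1.png

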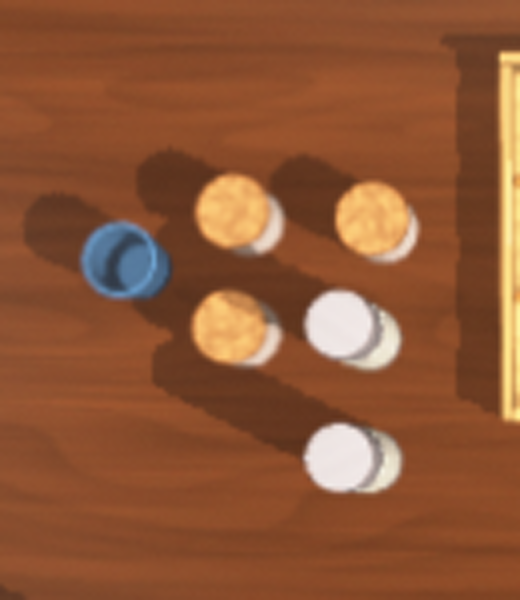

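View pics/c2.png

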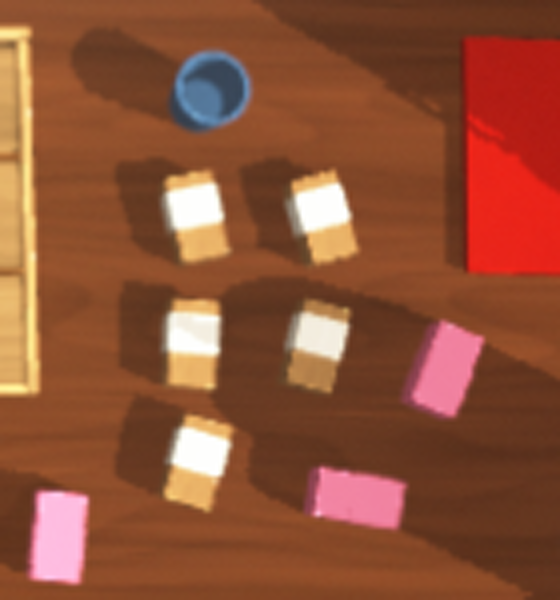

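View pics/c3.png

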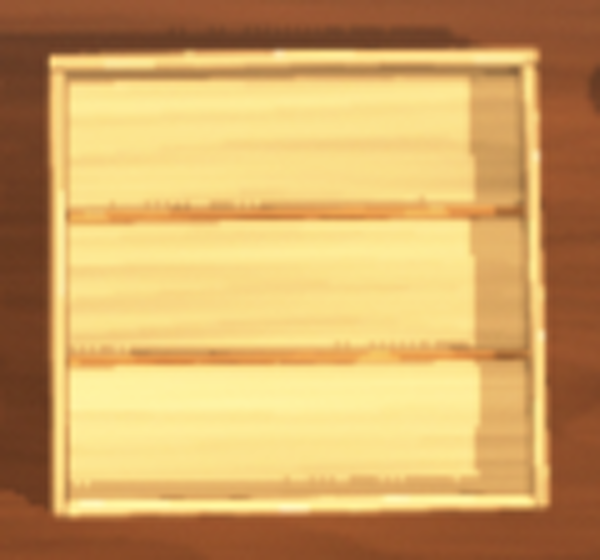

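```bash
cat >> h.py <<'E'
def blobs(mask,amin=60):
    cs,_=cv2.findContours(mask.astype(np.uint8),cv2.RETR_EXTERNAL,cv2.CHAIN_APPROX_NONE)
    return [c for c in cs if cv2.contourArea(c)>amin]
def measure(f,region=(140,110,500,290)):
    x0,y0,x1,y1=region
    hsv=cv2.cvtColor(f["color"],cv2.COLOR_RGB2HSV).astype(int); H,S,V=hsv[...,0],hsv[...,1],hsv[...,2]
    reg=np.zeros(H.shape,bool); reg[y0:y1,x0:x1]=1
    out=[]
    for n,m,z in [("lid",(H>=10)&(H<=22)&(S>90)&(S<190)&(V>150),.06),("tintop",(S<26)&(V>180),.14)]:
        m=m&reg&(np.arange(640)[None]<262)
        for c in blobs(m,120):
            (u,v),(w,h),a=cv2.fitEllipse(c); print(n,round(u,1),round(v,1),round(w,1),round(h,1),ray(f,u,v,z).round(4))
    # cartons: top face brown+white
    pink=((H>160)|(H<5))&(S>60)&(S<170)&(V>150)&reg
    m=(((H>=9)&(H<=28)&(V>130)&(S<165))|((S<70)&(V>150)))&reg&(np.arange(640)[None]>370)
    for c in blobs(m,100):
        (u,v),(w,h),a=cv2.minAreaRect(c); b=cv2.boxPoints(((u,v),(w,h),a))
        P=[ray(f,*q,.032)[:2] for q in b]
        e1=P[1]-P[0]; e2=P[2]-P[1]
        L=e1 if np.linalg.norm(e1)>np.linalg.norm(e2) else e2
        print("carton",round(u,1),round(v,1),round(w,1),round(h,1),ray(f,u,v,.032).round(4),"long axis deg",round(np.degrees(np.arctan2(L[1],L[0]))%180,1), np.linalg.norm(e1).round(3),np.linalg.norm(e2).round(3))
E
python3 - <<'E'
from h import *
f=manip.grab_frame("top")
measure(f)
# crate corners from c3 crop (5x)
for n,(cx,cy),z in [("BL",(50,56),.05),("BR",(538,50),.05),("FL",(56,515),.03),("FR",(547,506),.03),("FLin",(66,498),.03)]:
    u,v=255+(cx+.5)/5-.5,122+(cy+.5)/5-.5
    print(n,ray(f,u,v,z).round(4))
for n,(cx,cy) in [("d1L",(69,215)),("d1R",(522,211)),("d2L",(69,358)),("d2R",(524,355))]:
    u,v=255+(cx+.5)/5-.5,122+(cy+.5)/5-.5
    print(n,ray(f,u,v,.018).round(4))
g=manip.grab_frame("scene")
crop(g,190,150,400,310,3.8,"s1.png")
crop(g,290,110,400,180,7,"s2.png")
E
```

```text
lid 196.7 201.4 17.5 18.2 [0.4607 0.3804 0.06  ]
lid 233.4 175.1 18.0 21.8 [0.5476 0.2682 0.06  ]
lid 197.8 172.2 17.8 18.5 [0.5538 0.3822 0.06  ]
lid 229.2 142.8 8.9 47.2 [0.6514 0.2868 0.06  ]
tintop 147.5 282.8 15.2 22.0 [0.2096 0.4939 0.14  ]
tintop 224.8 233.9 15.1 15.6 [0.3603 0.2711 0.14  ]
tintop 224.7 200.9 14.6 15.5 [0.4577 0.276  0.14  ]
carton 404.0 240.0 15.2 22.8 [ 0.3574 -0.2803  0.032 ] long axis deg 162.1 0.073 0.049
carton 433.7 210.8 14.3 21.6 [ 0.4536 -0.3764  0.032 ] long axis deg 166.0 0.07 0.047
carton 402.5 210.5 14.0 22.6 [ 0.4519 -0.2745  0.032 ] long axis deg 175.3 0.073 0.046
carton 435.3 179.2 22.3 15.5 [ 0.5569 -0.3819  0.032 ] long axis deg 13.9 0.052 0.073
carton 403.6 178.9 22.4 15.2 [ 0.5548 -0.2778  0.032 ] long axis deg 5.9 0.05 0.073
BL [0.6895 0.176  0.05  ]
BR [ 0.7026 -0.1388  0.05  ]
FL [0.3952 0.1626 0.03  ]
FR [ 0.4093 -0.1512  0.03  ]
FLin [0.4062 0.1566 0.03  ]
d1L [0.5915 0.1629 0.018 ]
d1R [ 0.6025 -0.1332  0.018 ]
d2L [0.4975 0.1593 0.018 ]
d2R [ 0.5077 -0.136   0.018 ]
```

View pics/s2.png

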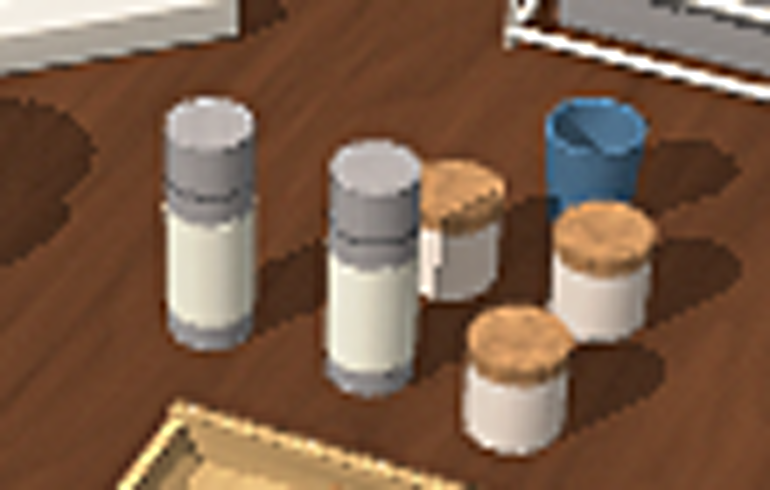

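View pics/s1.png

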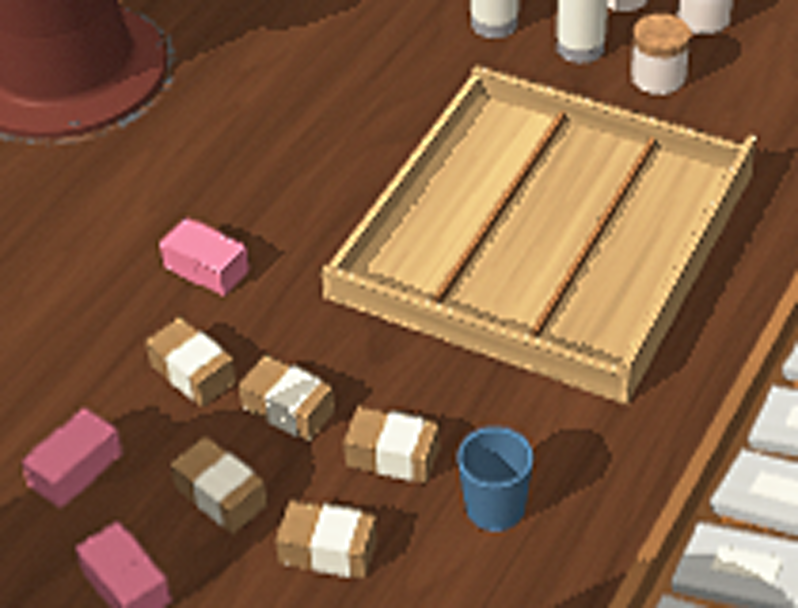

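Candidates in the top view:
- **Tins:** grey-white round tops at (225,201) and (225,234). There are only two.
- **Jars:** cork lids at (198,172), (233,175) and (197,201).
- **Cups, leave alone:** blue, at (171,186) and (408,147).
- **Cartons:** brown with a white band at (404,240), (434,211), (403,211), (435,179) and (404,179).
- **Look-alikes, not meant:** pink blocks at (370,259), (444,250) and (466,217).

The close crops confirm these choices. The crate centre is about (0.549, 0.012), with a yaw of about 2.45°. I'll take the tin at (0.458, 0.276) first.

Emit:
move_arm(rows=[{"az":-6.8,"jaw":0},{"az":-6.8,"jaw":0},{"az":-6.8,"jaw":0},{"tx":-0.03,"ty":-0.039,"jaw":0},{"tx":-0.03,"ty":-0.039,"jaw":0},{"tx":-0.03,"ty":-0.039,"jaw":0},{"tx":-0.03,"ty":-0.039,"jaw":0},{"tx":-0.03,"ty":-0.039,"jaw":0},{"tx":-0.03,"ty":-0.039,"jaw":0},{"tx":-0.03,"ty":-0.039,"jaw":0},{"tx":-0.03,"ty":-0.039,"jaw":0}])

```text
schema error: expected keys tx, ty, tz, ax, ay, az, jaw
```

```bash
cat >> h.py <<'E'
from scipy.spatial.transform import Rotation as Ro
def go(x,y,z,psi=90):
    s=manip.state(); q=s["tool_rot"]; R=Ro.from_quat([q[1],q[2],q[3],q[0]])
    p=s["tool_pos"]; d=R.inv().apply(np.array([x,y,z])-p)
    c=np.radians(psi); Y=np.array([np.cos(c),np.sin(c),0]); Z=np.array([0,0,-1.]); X=np.cross(Y,Z)
    r=np.degrees((R.inv()*Ro.from_matrix(np.c_[X,Y,Z])).as_rotvec())
    if r[2]>90 or r[2]<-90:
        X,Y=-X,-Y; r=np.degrees((R.inv()*Ro.from_matrix(np.c_[X,Y,Z])).as_rotvec())
    print("t",round(s["time"],2),"pos",p.round(4),"shift tx,ty,tz",d.round(4),"turn",r.round(2),"w",round(s["gripper_width"],3),"F",s["contact_force"].round(1))
E
python3 - <<'E'
from h import *
go(.4577,.276,.10)
E
```

```text
t 0.3 pos [0.2182 0.5854 0.2309] shift tx,ty,tz [-0.3325 -0.2062  0.131 ] turn [-4.000e-02 -1.000e-02 -2.044e+01] w 1.002 F [-0.8 -0.3 -0.8]
```

Emit:
move_arm(rows=[{"tx":0,"ty":0,"tz":0,"ax":0,"ay":0,"az":-6.8,"jaw":0},{"tx":0,"ty":0,"tz":0,"ax":0,"ay":0,"az":-6.8,"jaw":0},{"tx":0,"ty":0,"tz":0,"ax":0,"ay":0,"az":-6.8,"jaw":0},{"tx":-0.03,"ty":-0.039,"tz":0,"ax":0,"ay":0,"az":0,"jaw":0},{"tx":-0.03,"ty":-0.039,"tz":0,"ax":0,"ay":0,"az":0,"jaw":0},{"tx":-0.03,"ty":-0.039,"tz":0,"ax":0,"ay":0,"az":0,"jaw":0},{"tx":-0.03,"ty":-0.039,"tz":0,"ax":0,"ay":0,"az":0,"jaw":0},{"tx":-0.03,"ty":-0.039,"tz":0,"ax":0,"ay":0,"az":0,"jaw":0},{"tx":-0.03,"ty":-0.039,"tz":0,"ax":0,"ay":0,"az":0,"jaw":0},{"tx":-0.03,"ty":-0.039,"tz":0,"ax":0,"ay":0,"az":0,"jaw":0},{"tx":-0.03,"ty":-0.039,"tz":0,"ax":0,"ay":0,"az":0,"jaw":0}])

```text
time: 1.4
tool_pos: [0.4653, 0.2744, 0.2304]
tool_rot: [0.001, -0.014, 1.0, 0.001]
contact_force: [1.0, 0.8, -0.2]
gripper_width: 1.003
```

```bash
python3 - <<'E'
from h import *
go(.4577,.276,.08)
f=manip.grab_frame("wrist"); cv2.imwrite("pics/w1.png",f["color"][:,:,::-1])
E
```

```text
t 1.4 pos [0.4653 0.2744 0.2304] shift tx,ty,tz [0.0077 0.0016 0.1504] turn [0.07 0.07 1.56] w 1.003 F [ 1.   0.8 -0.2]
```

View pics/w1.png

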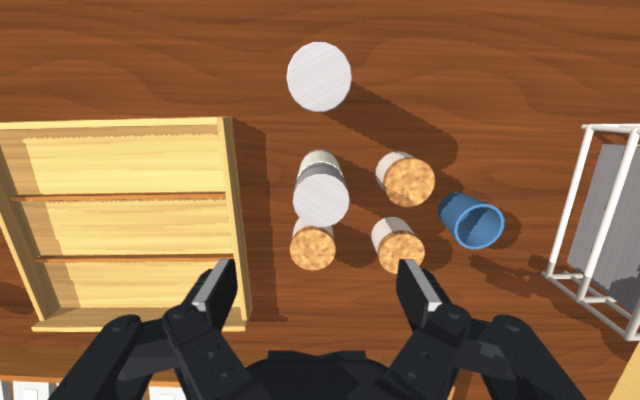

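```bash
python3 - <<'E'
from h import *
f=manip.grab_frame("wrist")
for u,v,z in [(321,198,.14),(319.5,76,.14),(313,249,.06),(408,181,.06),(401,246,.06)]: print(ray(f,u,v,z).round(4))
go(.4577,.276,.08)
E
```

```text
[0.4612 0.2746 0.14  ]
[0.3639 0.2709 0.14  ]
[0.5546 0.2682 0.06  ]
[0.4649 0.3753 0.06  ]
[0.5481 0.3773 0.06  ]
t 1.5 pos [0.4673 0.2719 0.2303] shift tx,ty,tz [0.0098 0.0043 0.1503] turn [-0.03  0.11  1.14] w 1.003 F [-1.6  0.1 -0.3]
```

Emit:
move_arm(rows=[{"tx":0.008,"ty":0.003,"tz":0,"ax":0,"ay":0,"az":1.1,"jaw":0},{"tx":0,"ty":0,"tz":0.03,"ax":0,"ay":0,"az":0,"jaw":0},{"tx":0,"ty":0,"tz":0.03,"ax":0,"ay":0,"az":0,"jaw":0},{"tx":0,"ty":0,"tz":0.03,"ax":0,"ay":0,"az":0,"jaw":0},{"tx":0,"ty":0,"tz":0.03,"ax":0,"ay":0,"az":0,"jaw":0},{"tx":0,"ty":0,"tz":0.02,"ax":0,"ay":0,"az":0,"jaw":0},{"tx":0,"ty":0,"tz":0,"ax":0,"ay":0,"az":0,"jaw":0}])

```text
time: 2.2
tool_pos: [0.4534, 0.2825, 0.0881]
tool_rot: [0.002, -0.001, 1.0, 0.002]
contact_force: [-0.9, 0.1, -0.6]
gripper_width: 0.999
```

```bash
python3 - <<'E'
from h import *
go(.4597,.275,.08)
f=manip.grab_frame("wrist"); cv2.imwrite("pics/w2.png",f["color"][:,:,::-1])
E
```

```text
t 2.2 pos [0.4534 0.2825 0.0881] shift tx,ty,tz [-0.0062 -0.0075  0.0081] turn [0.21 0.23 0.16] w 0.999 F [-0.9  0.1 -0.6]
```

View pics/w2.png

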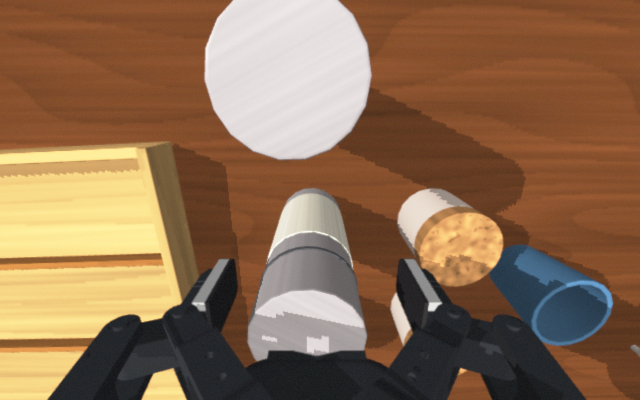

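Emit:
move_arm(rows=[{"tx":-0.006,"ty":-0.0075,"tz":0.006,"ax":0,"ay":0,"az":0,"jaw":0},{"tx":0,"ty":0,"tz":0,"ax":0,"ay":0,"az":0,"jaw":0}])

```text
time: 2.45
tool_pos: [0.4611, 0.2771, 0.086]
tool_rot: [0.005, -0.003, 1.0, 0.003]
contact_force: [0.7, -0.9, -0.3]
gripper_width: 1.003
```

```bash
python3 - <<'E'
from h import *
go(.4597,.275,.08)
E
```

```text
t 2.45 pos [0.4611 0.2771 0.086 ] shift tx,ty,tz [ 0.0015 -0.0021  0.006 ] turn [0.36 0.56 0.32] w 1.003 F [ 0.7 -0.9 -0.3]
```

Emit:
move_arm(rows=[{"tx":0.0015,"ty":-0.002,"tz":0.003,"ax":0.3,"ay":0.5,"az":0,"jaw":100},{"tx":0,"ty":0,"tz":0,"ax":0,"ay":0,"az":0,"jaw":255},{"tx":0,"ty":0,"tz":0,"ax":0,"ay":0,"az":0,"jaw":255},{"tx":0,"ty":0,"tz":0,"ax":0,"ay":0,"az":0,"jaw":255},{"tx":0,"ty":0,"tz":0,"ax":0,"ay":0,"az":0,"jaw":255},{"tx":0,"ty":0,"tz":0,"ax":0,"ay":0,"az":0,"jaw":255}])

```text
time: 3.05
tool_pos: [0.4619, 0.2757, 0.0864]
tool_rot: [0.003, -0.002, 1.0, 0.002]
contact_force: [0.1, 0.5, -1.2]
gripper_width: 0.576
```

```bash
python3 - <<'E'
from h import *
go(.4597,.275,.2)
f=manip.grab_frame("wrist"); cv2.imwrite("pics/w3.png",f["color"][:,:,::-1])
E
```

```text
t 3.05 pos [0.4619 0.2757 0.0864] shift tx,ty,tz [ 0.0016 -0.0003 -0.1136] turn [0.2  0.33 0.24] w 0.576 F [ 0.1  0.5 -1.2]
```

View pics/w3.png

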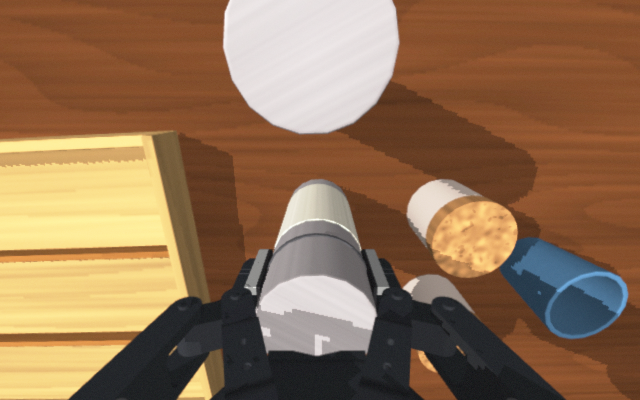

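Emit:
move_arm(rows=[{"tx":0,"ty":0,"tz":-0.02,"ax":0,"ay":0,"az":0,"jaw":255},{"tx":0,"ty":0,"tz":-0.03,"ax":0,"ay":0,"az":0,"jaw":255},{"tx":0,"ty":0,"tz":-0.03,"ax":0,"ay":0,"az":0,"jaw":255},{"tx":0,"ty":0,"tz":-0.03,"ax":0,"ay":0,"az":0,"jaw":255},{"tx":-0.02,"ty":-0.035,"tz":0,"ax":0,"ay":0,"az":0,"jaw":255},{"tx":-0.02,"ty":-0.035,"tz":0,"ax":0,"ay":0,"az":0,"jaw":255},{"tx":-0.02,"ty":-0.035,"tz":0,"ax":0,"ay":0,"az":0,"jaw":255},{"tx":-0.02,"ty":-0.035,"tz":0,"ax":0,"ay":0,"az":0,"jaw":255},{"tx":-0.02,"ty":-0.035,"tz":0,"ax":0,"ay":0,"az":0,"jaw":255},{"tx":-0.02,"ty":-0.035,"tz":0,"ax":0,"ay":0,"az":0,"jaw":255},{"tx":-0.02,"ty":-0.035,"tz":0,"ax":0,"ay":0,"az":0,"jaw":255},{"tx":-0.02,"ty":-0.035,"tz":0,"ax":0,"ay":0,"az":0,"jaw":255}])

```text
time: 4.3
tool_pos: [0.6238, -0.0103, 0.1959]
tool_rot: [-0.001, -0.007, 1.0, 0.001]
contact_force: [0.6, 0.8, -2.2]
gripper_width: 0.573
```

Emit:
move_arm(rows=[{"tx":0,"ty":0,"tz":0,"ax":0,"ay":0,"az":0,"jaw":255}])

```text
time: 4.4
tool_pos: [0.6253, -0.0146, 0.1953]
tool_rot: [-0.001, -0.005, 1.0, -0.0]
contact_force: [0.2, 0.2, -1.4]
gripper_width: 0.57
```

```bash
python3 - <<'E'
from h import *
go(.647,-.053,.096)
f=manip.grab_frame("scene"); crop(f,190,60,410,270,2.8,"s3.png")
E
```

```text
t 4.4 pos [ 0.6253 -0.0146  0.1953] shift tx,ty,tz [-0.0216 -0.0386  0.0992] turn [-0.   -0.1   0.54] w 0.57 F [ 0.2  0.2 -1.4]
```

View pics/s3.png

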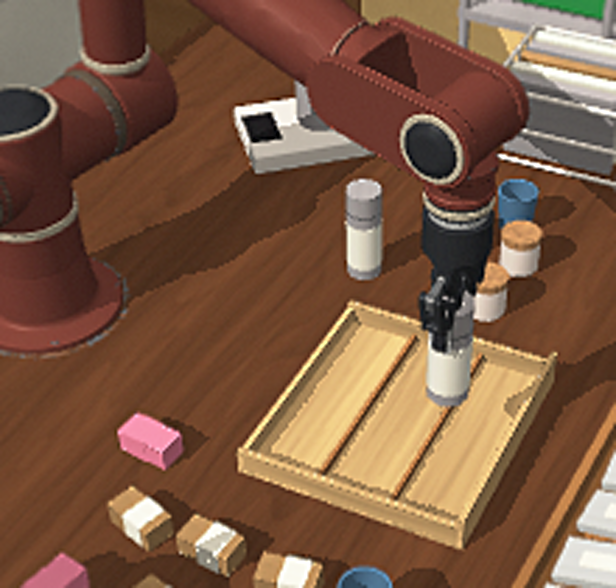

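Emit:
move_arm(rows=[{"tx":-0.0216,"ty":-0.0386,"tz":0,"ax":0,"ay":0,"az":0,"jaw":255},{"tx":0,"ty":0,"tz":0.02,"ax":0,"ay":0,"az":0,"jaw":255},{"tx":0,"ty":0,"tz":0.02,"ax":0,"ay":0,"az":0,"jaw":255},{"tx":0,"ty":0,"tz":0.02,"ax":0,"ay":0,"az":0,"jaw":255},{"tx":0,"ty":0,"tz":0,"ax":0,"ay":0,"az":0,"jaw":255}])

```text
time: 4.95
tool_pos: [0.6443, -0.0475, 0.1316]
tool_rot: [-0.003, -0.007, 1.0, 0.002]
contact_force: [-0.7, 0.0, -2.7]
gripper_width: 0.575
```

```bash
python3 - <<'E'
from h import *
go(.647,-.053,.093)
E
```

```text
t 4.95 pos [ 0.6443 -0.0475  0.1316] shift tx,ty,tz [-0.0029 -0.0058  0.0386] turn [ 0.27 -0.38  0.8 ] w 0.575 F [-0.7  0.  -2.7]
```

Emit:
move_arm(rows=[{"tx":-0.002,"ty":-0.005,"tz":0.01,"ax":0.3,"ay":-0.4,"az":0.6,"jaw":255},{"tx":0,"ty":0,"tz":0.01,"ax":0,"ay":0,"az":0,"jaw":255},{"tx":0,"ty":0,"tz":0.01,"ax":0,"ay":0,"az":0,"jaw":255},{"tx":0,"ty":0,"tz":0,"ax":0,"ay":0,"az":0,"jaw":255}])

```text
time: 5.35
tool_pos: [0.6468, -0.0507, 0.1015]
tool_rot: [0.001, -0.003, 1.0, -0.001]
contact_force: [-0.6, -0.5, -1.7]
gripper_width: 0.568
```

```bash
python3 - <<'E'
from h import *
go(.647,-.053,.093)
E
```

```text
t 5.35 pos [ 0.6468 -0.0507  0.1015] shift tx,ty,tz [-0.0002 -0.0023  0.0085] turn [-0.06  0.17  0.29] w 0.568 F [-0.6 -0.5 -1.7]
```

Emit:
move_arm(rows=[{"tx":0,"ty":0,"tz":0.004,"ax":0,"ay":0,"az":0,"jaw":255},{"tx":0,"ty":0,"tz":0.003,"ax":0,"ay":0,"az":0,"jaw":255},{"tx":0,"ty":0,"tz":0.002,"ax":0,"ay":0,"az":0,"jaw":255},{"tx":0,"ty":0,"tz":0,"ax":0,"ay":0,"az":0,"jaw":255}])

```text
time: 5.75
tool_pos: [0.6478, -0.0508, 0.0932]
tool_rot: [0.003, -0.003, 1.0, -0.001]
contact_force: [-0.5, -0.1, -1.4]
gripper_width: 0.571
```

```bash
python3 - <<'E'
from h import *
go(.647,-.053,.093)
f=manip.grab_frame("scene"); crop(f,270,100,400,220,5,"s4.png")
E
```

```text
t 5.75 pos [ 0.6478 -0.0508  0.0932] shift tx,ty,tz [ 0.0008 -0.0022  0.0002] turn [-0.09  0.31  0.3 ] w 0.571 F [-0.5 -0.1 -1.4]
```

View pics/s4.png

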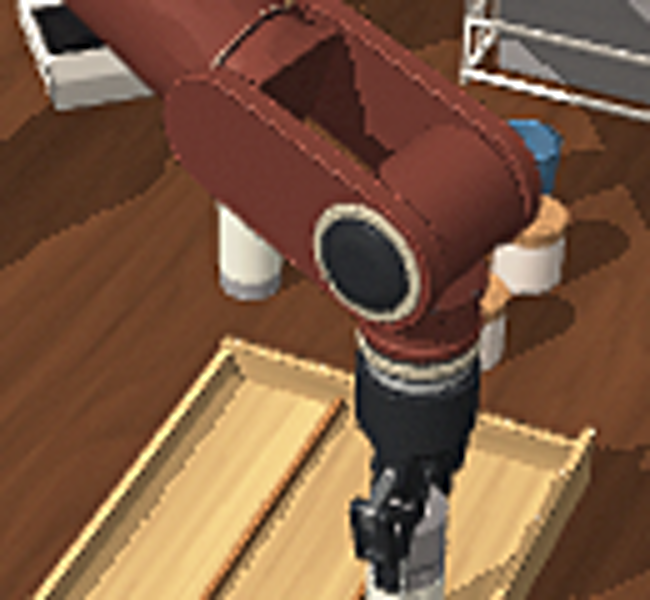

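Emit:
move_arm(rows=[{"tx":0,"ty":0,"tz":0.002,"ax":0,"ay":0,"az":0,"jaw":255},{"tx":0,"ty":0,"tz":0.001,"ax":0,"ay":0,"az":0,"jaw":255}])

```text
time: 6.0
tool_pos: [0.649, -0.0509, 0.0923]
tool_rot: [0.004, -0.003, 1.0, -0.001]
contact_force: [-2.6, 1.3, 3.8]
gripper_width: 0.577
```

Contact is felt. I'll release and rise.

Emit:
move_arm(rows=[{"tx":0,"ty":0,"tz":0,"ax":0,"ay":0,"az":0,"jaw":90},{"tx":0,"ty":0,"tz":0,"ax":0,"ay":0,"az":0,"jaw":40},{"tx":0,"ty":0,"tz":0,"ax":0,"ay":0,"az":0,"jaw":0},{"tx":0,"ty":0,"tz":0,"ax":0,"ay":0,"az":0,"jaw":0},{"tx":0,"ty":0,"tz":-0.02,"ax":0,"ay":0,"az":0,"jaw":0},{"tx":0,"ty":0,"tz":-0.03,"ax":0,"ay":0,"az":0,"jaw":0},{"tx":0,"ty":0,"tz":-0.04,"ax":0,"ay":0,"az":0,"jaw":0},{"tx":0,"ty":0,"tz":-0.04,"ax":0,"ay":0,"az":0,"jaw":0},{"tx":0,"ty":0,"tz":0,"ax":0,"ay":0,"az":0,"jaw":0}])

```text
time: 6.9
tool_pos: [0.6472, -0.0508, 0.225]
tool_rot: [0.003, -0.002, 1.0, -0.001]
contact_force: [0.6, 0.2, 1.1]
gripper_width: 0.996
```

```bash
python3 - <<'E'
from h import *
go(.3618,.271,.22)
f=manip.grab_frame("wrist"); cv2.imwrite("pics/w4.png",f["color"][:,:,::-1])
E
```

```text
t 6.9 pos [ 0.6472 -0.0508  0.225 ] shift tx,ty,tz [0.2838 0.3232 0.003 ] turn [-0.08  0.3   0.28] w 0.996 F [0.6 0.2 1.1]
```

View pics/w4.png

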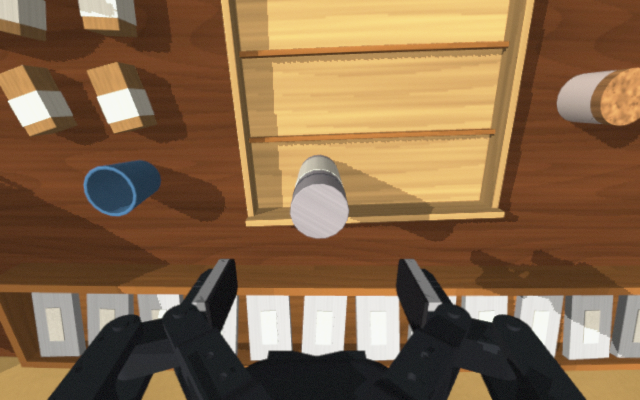

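The picture shows tin 1 upright in the back bay, with its top at (320,210). Next is the second tin at (0.362, 0.271).

Emit:
move_arm(rows=[{"tx":0.03,"ty":0.035,"tz":0,"ax":0,"ay":0,"az":0,"jaw":0},{"tx":0.03,"ty":0.035,"tz":0,"ax":0,"ay":0,"az":0,"jaw":0},{"tx":0.03,"ty":0.035,"tz":0,"ax":0,"ay":0,"az":0,"jaw":0},{"tx":0.03,"ty":0.035,"tz":0,"ax":0,"ay":0,"az":0,"jaw":0},{"tx":0.03,"ty":0.035,"tz":0,"ax":0,"ay":0,"az":0,"jaw":0},{"tx":0.03,"ty":0.035,"tz":0,"ax":0,"ay":0,"az":0,"jaw":0},{"tx":0.03,"ty":0.035,"tz":0,"ax":0,"ay":0,"az":0,"jaw":0},{"tx":0.03,"ty":0.035,"tz":0,"ax":0,"ay":0,"az":0,"jaw":0},{"tx":0.03,"ty":0.035,"tz":0,"ax":0,"ay":0,"az":0,"jaw":0},{"tx":0.01,"ty":0.01,"tz":0,"ax":0,"ay":0,"az":0,"jaw":0},{"tx":0,"ty":0,"tz":0,"ax":0,"ay":0,"az":0,"jaw":0}])

```text
time: 8.05
tool_pos: [0.3473, 0.2816, 0.2046]
tool_rot: [-0.011, -0.0, 1.0, -0.002]
contact_force: [0.1, -1.0, -0.1]
gripper_width: 0.997
```

```bash
python3 - <<'E'
from h import *
go(.362,.271,.083)
E
```

```text
t 8.05 pos [0.3473 0.2816 0.2046] shift tx,ty,tz [-0.0174 -0.0101  0.1213] turn [-0.24 -1.27  0.05] w 0.997 F [ 0.1 -1.  -0.1]
```

Emit:
move_arm(rows=[{"tx":-0.015,"ty":-0.009,"tz":0,"ax":-0.2,"ay":-1.2,"az":0,"jaw":0},{"tx":0,"ty":0,"tz":0.02,"ax":0,"ay":0,"az":0,"jaw":0},{"tx":0,"ty":0,"tz":0,"ax":0,"ay":0,"az":0,"jaw":0}])

```text
time: 8.35
tool_pos: [0.3647, 0.2696, 0.1816]
tool_rot: [0.0, -0.0, 1.0, -0.002]
contact_force: [-0.1, 0.1, -1.0]
gripper_width: 1.001
```

```bash
python3 - <<'E'
from h import *
go(.362,.271,.083)
f=manip.grab_frame("wrist"); cv2.imwrite("pics/w5.png",f["color"][:,:,::-1])
hsv=cv2.cvtColor(f["color"],cv2.COLOR_RGB2HSV)
m=(hsv[...,1]<26)&(hsv[...,2]>170)
m[300:]=0
for c in blobs(m,400):
  (u,v),(w,h),a=cv2.fitEllipse(c); print(u,v,w,h,ray(f,u,v,.14).round(4))
E
```

```text
t 8.35 pos [0.3647 0.2696 0.1816] shift tx,ty,tz [0.0027 0.0018 0.0986] turn [-0.2   0.    0.02] w 1.001 F [-0.1  0.1 -1. ]
559.3472900390625 -272.9315185546875 171.25439453125 972.0610961914062 [0.1125 0.3828 0.14  ]
321.0667419433594 221.91281127929688 63.235328674316406 70.59294128417969 [0.358  0.2748 0.14  ]
608.5814208984375 22.512378692626953 59.185123443603516 70.39018249511719 [0.2331 0.4405 0.14  ]
```

View pics/w5.png

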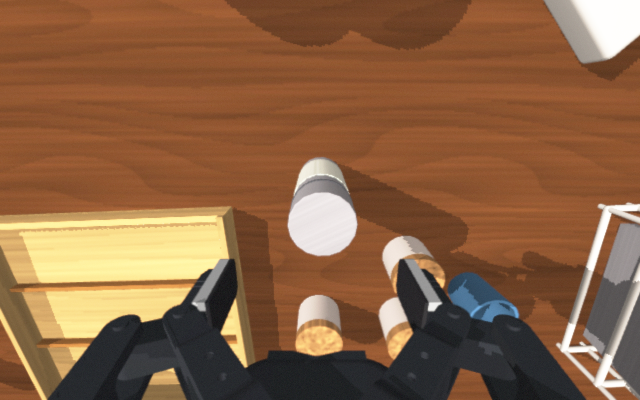

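Emit:
move_arm(rows=[{"tx":0.004,"ty":0.002,"tz":0.02,"ax":0,"ay":0,"az":0,"jaw":0},{"tx":0,"ty":0,"tz":0.025,"ax":0,"ay":0,"az":0,"jaw":0},{"tx":0,"ty":0,"tz":0.025,"ax":0,"ay":0,"az":0,"jaw":0},{"tx":0,"ty":0,"tz":0.02,"ax":0,"ay":0,"az":0,"jaw":0},{"tx":0,"ty":0,"tz":0,"ax":0,"ay":0,"az":0,"jaw":0}])

```text
time: 8.9
tool_pos: [0.3708, 0.269, 0.0966]
tool_rot: [0.007, 0.004, 1.0, 0.0]
contact_force: [-0.0, 0.1, -0.5]
gripper_width: 1.003
```

```bash
python3 - <<'E'
from h import *
go(.360,.272,.085)
E
```

```text
t 8.9 pos [0.3708 0.269  0.0966] shift tx,ty,tz [0.011  0.0029 0.0115] turn [ 0.04  0.77 -0.5 ] w 1.003 F [-0.   0.1 -0.5]
```

Emit:
move_arm(rows=[{"tx":0.01,"ty":0.003,"tz":0.01,"ax":0,"ay":0.8,"az":-0.5,"jaw":0},{"tx":0,"ty":0,"tz":0,"ax":0,"ay":0,"az":0,"jaw":0}])

```text
time: 9.1
tool_pos: [0.3624, 0.2719, 0.0879]
tool_rot: [0.0, 0.001, 1.0, 0.001]
contact_force: [-0.7, 0.3, 0.3]
gripper_width: 1.001
```

```bash
python3 - <<'E'
from h import *
go(.360,.272,.085)
E
```

```text
t 9.1 pos [0.3624 0.2719 0.0879] shift tx,ty,tz [0.0024 0.0001 0.0029] turn [ 0.1   0.05 -0.1 ] w 1.001 F [-0.7  0.3  0.3]
```

Emit:
move_arm(rows=[{"tx":0.002,"ty":0,"tz":0.002,"ax":0,"ay":0,"az":0,"jaw":100},{"tx":0,"ty":0,"tz":0,"ax":0,"ay":0,"az":0,"jaw":255},{"tx":0,"ty":0,"tz":0,"ax":0,"ay":0,"az":0,"jaw":255},{"tx":0,"ty":0,"tz":0,"ax":0,"ay":0,"az":0,"jaw":255},{"tx":0,"ty":0,"tz":0,"ax":0,"ay":0,"az":0,"jaw":255},{"tx":0,"ty":0,"tz":0,"ax":0,"ay":0,"az":0,"jaw":255}])

```text
time: 9.7
tool_pos: [0.362, 0.2729, 0.089]
tool_rot: [0.003, 0.0, 1.0, 0.002]
contact_force: [0.7, 0.4, -0.9]
gripper_width: 0.574
```

Emit:
move_arm(rows=[{"tx":0,"ty":0,"tz":-0.02,"ax":0,"ay":0,"az":0,"jaw":255},{"tx":0,"ty":0,"tz":-0.03,"ax":0,"ay":0,"az":0,"jaw":255},{"tx":0,"ty":0,"tz":-0.03,"ax":0,"ay":0,"az":0,"jaw":255},{"tx":0,"ty":0,"tz":-0.03,"ax":0,"ay":0,"az":0,"jaw":255},{"tx":0,"ty":0,"tz":0,"ax":0,"ay":0,"az":0,"jaw":255}])

```text
time: 10.2
tool_pos: [0.3587, 0.271, 0.1982]
tool_rot: [-0.001, 0.0, 1.0, -0.0]
contact_force: [0.5, -0.1, -1.8]
gripper_width: 0.572
```

```bash
python3 - <<'E'
from h import *
go(.641,.086,.2)
E
```

```text
t 10.2 pos [0.3587 0.271  0.1982] shift tx,ty,tz [-0.2825 -0.1847 -0.0024] turn [-0.02 -0.14 -0.05] w 0.572 F [ 0.5 -0.1 -1.8]
```

Emit:
move_arm(rows=[{"tx":-0.028,"ty":-0.0185,"tz":0,"ax":0,"ay":0,"az":0,"jaw":255},{"tx":-0.028,"ty":-0.0185,"tz":0,"ax":0,"ay":0,"az":0,"jaw":255},{"tx":-0.028,"ty":-0.0185,"tz":0,"ax":0,"ay":0,"az":0,"jaw":255},{"tx":-0.028,"ty":-0.0185,"tz":0,"ax":0,"ay":0,"az":0,"jaw":255},{"tx":-0.028,"ty":-0.0185,"tz":0,"ax":0,"ay":0,"az":0,"jaw":255},{"tx":-0.028,"ty":-0.0185,"tz":0,"ax":0,"ay":0,"az":0,"jaw":255},{"tx":-0.028,"ty":-0.0185,"tz":0,"ax":0,"ay":0,"az":0,"jaw":255},{"tx":-0.028,"ty":-0.0185,"tz":0,"ax":0,"ay":0,"az":0,"jaw":255},{"tx":-0.028,"ty":-0.0185,"tz":0,"ax":0,"ay":0,"az":0,"jaw":255},{"tx":-0.028,"ty":-0.0185,"tz":0,"ax":0,"ay":0,"az":0,"jaw":255},{"tx":0,"ty":0,"tz":0,"ax":0,"ay":0,"az":0,"jaw":255}])

```text
time: 11.3
tool_pos: [0.6391, 0.0775, 0.1681]
tool_rot: [-0.016, -0.001, 1.0, -0.001]
contact_force: [-0.1, 0.1, -2.5]
gripper_width: 0.569
```

```bash
python3 - <<'E'
from h import *
go(.641,.086,.095)
E
```

```text
t 11.3 pos [0.6391 0.0775 0.1681] shift tx,ty,tz [-0.0042  0.0087  0.073 ] turn [-0.16 -1.83  0.14] w 0.569 F [-0.1  0.1 -2.5]
```

Emit:
move_arm(rows=[{"tx":-0.004,"ty":0.008,"tz":0,"ax":0,"ay":-1.8,"az":0,"jaw":255},{"tx":0,"ty":0,"tz":0.02,"ax":0,"ay":0,"az":0,"jaw":255},{"tx":0,"ty":0,"tz":0.02,"ax":0,"ay":0,"az":0,"jaw":255},{"tx":0,"ty":0,"tz":0.015,"ax":0,"ay":0,"az":0,"jaw":255},{"tx":0,"ty":0,"tz":0,"ax":0,"ay":0,"az":0,"jaw":255}])

```text
time: 11.8
tool_pos: [0.6373, 0.0853, 0.0993]
tool_rot: [-0.008, -0.0, 1.0, -0.001]
contact_force: [-0.2, -0.7, -4.0]
gripper_width: 0.575
```

```bash
python3 - <<'E'
from h import *
go(.641,.086,.095)
E
```

```text
t 11.8 pos [0.6373 0.0853 0.0993] shift tx,ty,tz [-0.0038  0.0007  0.0043] turn [-0.13 -0.87  0.05] w 0.575 F [-0.2 -0.7 -4. ]
```

Emit:
move_arm(rows=[{"tx":-0.003,"ty":0,"tz":0,"ax":0,"ay":-1.2,"az":0,"jaw":255},{"tx":0,"ty":0,"tz":0.002,"ax":0,"ay":0,"az":0,"jaw":255},{"tx":0,"ty":0,"tz":0.001,"ax":0,"ay":0,"az":0,"jaw":255}])

```text
time: 12.1
tool_pos: [0.6401, 0.0857, 0.0961]
tool_rot: [0.004, -0.001, 1.0, -0.001]
contact_force: [0.4, -0.3, -2.3]
gripper_width: 0.569
```

```bash
python3 - <<'E'
from h import *
go(.641,.086,.095)
E
```

```text
t 12.1 pos [0.6401 0.0857 0.0961] shift tx,ty,tz [-0.0009  0.0003  0.0011] turn [-0.12  0.41  0.07] w 0.569 F [ 0.4 -0.3 -2.3]
```

Emit:
move_arm(rows=[{"tx":0,"ty":0,"tz":0.002,"ax":0,"ay":0.4,"az":0,"jaw":255},{"tx":0,"ty":0,"tz":0.001,"ax":0,"ay":0,"az":0,"jaw":255}])

```text
time: 12.3
tool_pos: [0.6414, 0.0858, 0.095]
tool_rot: [0.002, -0.001, 1.0, -0.001]
contact_force: [0.4, -0.3, -2.9]
gripper_width: 0.57
```

Emit:
move_arm(rows=[{"tx":0,"ty":0,"tz":0.002,"ax":0,"ay":0,"az":0,"jaw":255},{"tx":0,"ty":0,"tz":0.0005,"ax":0,"ay":0,"az":0,"jaw":255}])

```text
time: 12.5
tool_pos: [0.6427, 0.0858, 0.0952]
tool_rot: [0.003, -0.001, 1.0, -0.001]
contact_force: [0.3, 0.7, -2.8]
gripper_width: 0.573
```

Emit:
move_arm(rows=[{"tx":0.001,"ty":0,"tz":0.003,"ax":0,"ay":0,"az":0,"jaw":255},{"tx":0,"ty":0,"tz":0.001,"ax":0,"ay":0,"az":0,"jaw":255}])

```text
time: 12.7
tool_pos: [0.6436, 0.0858, 0.0949]
tool_rot: [0.005, -0.001, 1.0, -0.001]
contact_force: [-1.9, 0.0, -1.0]
gripper_width: 0.572
```

Emit:
move_arm(rows=[{"tx":0,"ty":0,"tz":0.001,"ax":0,"ay":0,"az":0,"jaw":95},{"tx":0,"ty":0,"tz":0,"ax":0,"ay":0,"az":0,"jaw":50},{"tx":0,"ty":0,"tz":0,"ax":0,"ay":0,"az":0,"jaw":0},{"tx":0,"ty":0,"tz":0,"ax":0,"ay":0,"az":0,"jaw":0},{"tx":0,"ty":0,"tz":-0.02,"ax":0,"ay":0,"az":0,"jaw":0},{"tx":0,"ty":0,"tz":-0.03,"ax":0,"ay":0,"az":0,"jaw":0},{"tx":0,"ty":0,"tz":-0.04,"ax":0,"ay":0,"az":0,"jaw":0},{"tx":0,"ty":0,"tz":-0.04,"ax":0,"ay":0,"az":0,"jaw":0},{"tx":0,"ty":0,"tz":0,"ax":0,"ay":0,"az":0,"jaw":0}])

```text
time: 13.6
tool_pos: [0.6416, 0.0859, 0.2252]
tool_rot: [0.004, -0.0, 1.0, -0.001]
contact_force: [-0.2, -0.8, 0.7]
gripper_width: 1.002
```

```bash
python3 - <<'E'
from h import *
go(.549,.267,.22)
f=manip.grab_frame("wrist"); cv2.imwrite("pics/w6.png",f["color"][:,:,::-1])
f=manip.grab_frame("top"); cv2.imwrite("pics/t6.png",f["color"][:,:,::-1])
measure(f)
E
```

```text
t 13.6 pos [0.6416 0.0859 0.2252] shift tx,ty,tz [0.0925 0.1812 0.0042] turn [-0.12  0.43  0.06] w 1.002 F [-0.2 -0.8  0.7]
lid 177.4 220.6 10.1 102.8 [0.3986 0.4387 0.06  ]
lid 181.1 204.1 19.2 64.9 [0.4508 0.4299 0.06  ]
lid 220.1 176.8 24.2 75.6 [0.541  0.3101 0.06  ]
lid 212.2 146.9 20.2 117.4 [0.6366 0.3405 0.06  ]
tintop 147.1 282.6 15.2 20.5 [0.2103 0.4953 0.14  ]
carton 404.0 240.1 15.4 22.9 [ 0.3572 -0.2803  0.032 ] long axis deg 164.6 0.073 0.05
carton 433.5 211.0 15.0 22.1 [ 0.4529 -0.3758  0.032 ] long axis deg 166.0 0.072 0.049
carton 402.6 210.7 15.0 22.6 [ 0.4514 -0.275   0.032 ] long axis deg 174.1 0.073 0.049
carton 435.1 179.2 22.5 15.8 [ 0.557  -0.3811  0.032 ] long axis deg 18.4 0.053 0.073
carton 403.6 178.9 22.7 15.7 [ 0.5548 -0.2776  0.032 ] long axis deg 11.5 0.052 0.074
carton 387.0 115.5 11.0 32.0 [ 0.7644 -0.222   0.032 ] long axis deg 92.0 0.106 0.037
```

View pics/w6.png

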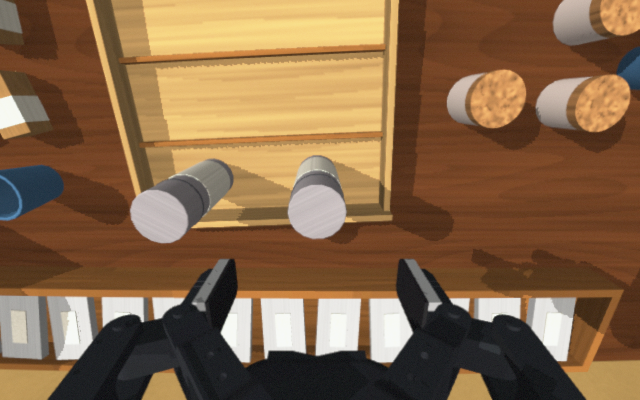

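View pics/t6.png

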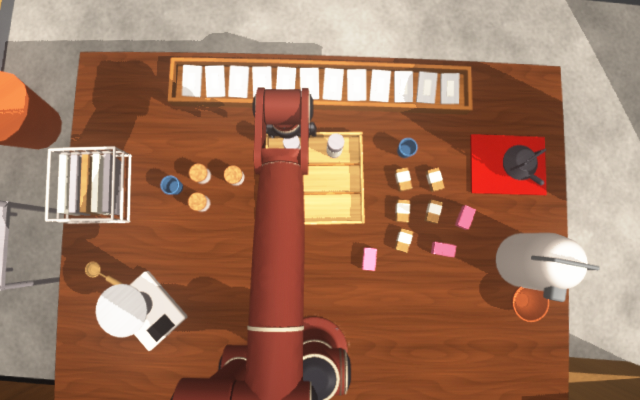

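Emit:
move_arm(rows=[{"tx":0.018,"ty":0.036,"tz":-0.005,"ax":0,"ay":0,"az":0,"jaw":0},{"tx":0.018,"ty":0.036,"tz":0,"ax":0,"ay":0,"az":0,"jaw":0},{"tx":0.018,"ty":0.036,"tz":0,"ax":0,"ay":0,"az":0,"jaw":0},{"tx":0.018,"ty":0.036,"tz":0,"ax":0,"ay":0,"az":0,"jaw":0},{"tx":0.018,"ty":0.036,"tz":0,"ax":0,"ay":0,"az":0,"jaw":0},{"tx":0,"ty":0,"tz":0.03,"ax":0,"ay":0,"az":0,"jaw":0},{"tx":0,"ty":0,"tz":0.03,"ax":0,"ay":0,"az":0,"jaw":0},{"tx":0,"ty":0,"tz":0,"ax":0,"ay":0,"az":0,"jaw":0}])

```text
time: 14.5
tool_pos: [0.5371, 0.27, 0.145]
tool_rot: [-0.012, 0.0, 1.0, -0.004]
contact_force: [-0.7, -1.1, -1.1]
gripper_width: 0.999
```

```bash
cat >> h.py <<'E'
def lids(f,amin=300):
    hsv=cv2.cvtColor(f["color"],cv2.COLOR_RGB2HSV).astype(int); H,S,V=hsv[...,0],hsv[...,1],hsv[...,2]
    m=((H>=11)&(H<=20)&(S>95)&(S<175)&(V>175)).astype(np.uint8)
    m=cv2.morphologyEx(m,cv2.MORPH_CLOSE,np.ones((5,5),np.uint8)); m=cv2.morphologyEx(m,cv2.MORPH_OPEN,np.ones((7,7),np.uint8))
    for c in blobs(m,amin):
        (u,v),(w,h),a=cv2.fitEllipse(c); print("lid",round(u,1),round(v,1),round(w,1),round(h,1),ray(f,u,v,.06).round(4))
E
python3 - <<'E'
from h import *
go(.549,.268,.025)
f=manip.grab_frame("wrist"); cv2.imwrite("pics/w7.png",f["color"][:,:,::-1]); lids(f)
f=manip.grab_frame("top"); lids(f,120)
E
```

```text
t 14.5 pos [0.5371 0.27   0.145 ] shift tx,ty,tz [-0.0148 -0.001   0.1196] turn [-0.45 -1.42 -0.04] w 0.999 F [-0.7 -1.1 -1.1]
lid 42.7 333.9 25.0 39.2 [ 0.672 -0.012  0.06 ]
lid 84.3 291.5 46.5 56.1 [0.6197 0.0463 0.06  ]
lid 89.4 254.4 34.5 205.2 [0.5794 0.0617 0.06  ]
lid 445.3 228.8 59.2 66.8 [0.5528 0.3848 0.06  ]
lid 319.1 225.9 60.4 64.3 [0.5502 0.2738 0.06  ]
lid 131.4 203.0 22.0 124.1 [0.5295 0.1115 0.06  ]
lid 108.6 168.8 29.5 201.9 [0.4996 0.098  0.06  ]
lid 458.5 119.9 70.7 78.6 [0.4606 0.3827 0.06  ]
lid 104.6 66.1 27.3 205.0 [0.4213 0.1118 0.06  ]
lid 92.9 269.9 12.8 13.7 [0.2346 0.7019 0.06  ]
lid 273.7 141.2 19.4 20.4 [0.6602 0.1447 0.06  ]
lid 314.5 140.9 19.0 32.6 [0.665  0.0144 0.06  ]
lid 500.2 326.5 164.0 385.5 [ 0.092  -0.5841  0.06  ]
lid 174.6 93.5 15.1 17.7 [0.8112 0.4744 0.06  ]
```

View pics/w7.png

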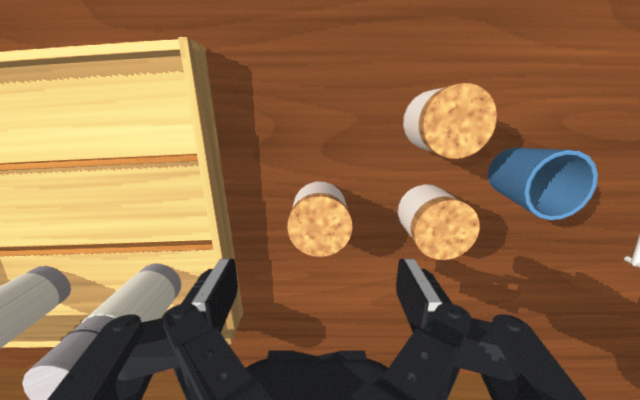

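Emit:
move_arm(rows=[{"tx":-0.014,"ty":0.001,"tz":0,"ax":-0.4,"ay":-1.4,"az":0,"jaw":0},{"tx":0,"ty":0,"tz":0.03,"ax":0,"ay":0,"az":0,"jaw":0},{"tx":0,"ty":0,"tz":0.02,"ax":0,"ay":0,"az":0,"jaw":0},{"tx":0,"ty":0,"tz":0,"ax":0,"ay":0,"az":0,"jaw":0}])

```text
time: 15.0
tool_pos: [0.5635, 0.2716, 0.1065]
tool_rot: [0.012, 0.002, 1.0, 0.003]
contact_force: [-0.9, -0.5, -0.1]
gripper_width: 0.999
```

```bash
python3 - <<'E'
from h import *
go(.550,.271,.025)
E
```

```text
t 15.0 pos [0.5635 0.2716 0.1065] shift tx,ty,tz [ 0.0154 -0.0012  0.0811] turn [ 0.38  1.4  -0.26] w 0.999 F [-0.9 -0.5 -0.1]
```

Emit:
move_arm(rows=[{"tx":0.012,"ty":-0.001,"tz":0,"ax":0.2,"ay":0.9,"az":0,"jaw":0},{"tx":0,"ty":0,"tz":0.01,"ax":0,"ay":0,"az":0,"jaw":0},{"tx":0,"ty":0,"tz":0,"ax":0,"ay":0,"az":0,"jaw":0}])

```text
time: 15.3
tool_pos: [0.5544, 0.2707, 0.1005]
tool_rot: [0.008, 0.003, 1.0, 0.003]
contact_force: [0.7, 0.3, -0.2]
gripper_width: 1.0
```

```bash
python3 - <<'E'
from h import *
go(.550,.271,.025)
E
```

```text
t 15.3 pos [0.5544 0.2707 0.1005] shift tx,ty,tz [ 0.0055 -0.0002  0.0755] turn [ 0.31  0.87 -0.35] w 1.0 F [ 0.7  0.3 -0.2]
```

Emit:
move_arm(rows=[{"tx":0.004,"ty":0,"tz":0.02,"ax":0.2,"ay":0.7,"az":0,"jaw":0},{"tx":0,"ty":0,"tz":0.02,"ax":0,"ay":0,"az":0,"jaw":0},{"tx":0,"ty":0,"tz":0.02,"ax":0,"ay":0,"az":0,"jaw":0},{"tx":0,"ty":0,"tz":0.01,"ax":0,"ay":0,"az":0,"jaw":0},{"tx":0,"ty":0,"tz":0,"ax":0,"ay":0,"az":0,"jaw":0}])

```text
time: 15.8
tool_pos: [0.5514, 0.2716, 0.0275]
tool_rot: [0.002, 0.003, 1.0, 0.001]
contact_force: [-0.6, -0.1, 0.1]
gripper_width: 1.003
```

```bash
python3 - <<'E'
from h import *
go(.550,.271,.025)
f=manip.grab_frame("wrist"); cv2.imwrite("pics/w8.png",f["color"][:,:,::-1])
E
```

```text
t 15.8 pos [0.5514 0.2716 0.0275] shift tx,ty,tz [ 0.0014 -0.0006  0.0025] turn [ 0.16  0.27 -0.33] w 1.003 F [-0.6 -0.1  0.1]
```

View pics/w8.png

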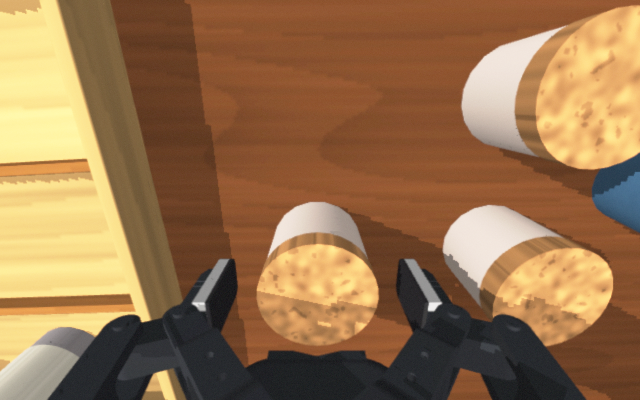

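The jar is centred between the pads, so I'll close and lift.

Emit:
move_arm(rows=[{"tx":0.001,"ty":0,"tz":0.002,"ax":0,"ay":0,"az":0,"jaw":80},{"tx":0,"ty":0,"tz":0,"ax":0,"ay":0,"az":0,"jaw":255},{"tx":0,"ty":0,"tz":0,"ax":0,"ay":0,"az":0,"jaw":255},{"tx":0,"ty":0,"tz":0,"ax":0,"ay":0,"az":0,"jaw":255},{"tx":0,"ty":0,"tz":0,"ax":0,"ay":0,"az":0,"jaw":255}])

```text
time: 16.35
tool_pos: [0.5522, 0.2724, 0.0287]
tool_rot: [0.005, 0.003, 1.0, 0.002]
contact_force: [0.3, 0.0, -2.3]
gripper_width: 0.638
```

Emit:
move_arm(rows=[{"tx":0,"ty":0,"tz":-0.02,"ax":0,"ay":0,"az":0,"jaw":255},{"tx":0,"ty":0,"tz":-0.03,"ax":0,"ay":0,"az":0,"jaw":255},{"tx":0,"ty":0,"tz":-0.03,"ax":0,"ay":0,"az":0,"jaw":255},{"tx":0,"ty":0,"tz":0,"ax":0,"ay":0,"az":0,"jaw":255}])

```text
time: 16.75
tool_pos: [0.5492, 0.2713, 0.1079]
tool_rot: [0.002, 0.003, 1.0, 0.001]
contact_force: [1.2, 1.0, -0.5]
gripper_width: 0.64
```

```bash
python3 - <<'E'
from h import *
go(.553,-.078,.11)
E
```

```text
t 16.75 pos [0.5492 0.2713 0.1079] shift tx,ty,tz [-0.0058 -0.3493 -0.0031] turn [ 0.17  0.22 -0.33] w 0.64 F [ 1.2  1.  -0.5]
```

Emit:
move_arm(rows=[{"tx":0,"ty":-0.035,"tz":-0.005,"ax":0,"ay":0,"az":0,"jaw":255},{"tx":0,"ty":-0.035,"tz":0,"ax":0,"ay":0,"az":0,"jaw":255},{"tx":0,"ty":-0.035,"tz":0,"ax":0,"ay":0,"az":0,"jaw":255},{"tx":0,"ty":-0.035,"tz":0,"ax":0,"ay":0,"az":0,"jaw":255},{"tx":0,"ty":-0.035,"tz":0,"ax":0,"ay":0,"az":0,"jaw":255},{"tx":0,"ty":-0.035,"tz":0,"ax":0,"ay":0,"az":0,"jaw":255},{"tx":0,"ty":-0.035,"tz":0,"ax":0,"ay":0,"az":0,"jaw":255},{"tx":0,"ty":-0.035,"tz":0,"ax":0,"ay":0,"az":0,"jaw":255},{"tx":0,"ty":-0.035,"tz":0,"ax":0,"ay":0,"az":0,"jaw":255},{"tx":0,"ty":-0.02,"tz":0,"ax":0,"ay":0,"az":0,"jaw":255},{"tx":0,"ty":0,"tz":0,"ax":0,"ay":0,"az":0,"jaw":255}])

```text
time: 17.85
tool_pos: [0.5386, -0.0746, 0.0929]
tool_rot: [-0.007, 0.001, 1.0, 0.003]
contact_force: [-0.2, -0.1, -1.7]
gripper_width: 0.636
```

```bash
python3 - <<'E'
from h import *
go(.553,-.078,.035)
E
```

```text
t 17.85 pos [ 0.5386 -0.0746  0.0929] shift tx,ty,tz [-0.0152 -0.0036  0.0576] turn [ 0.3  -0.78 -0.15] w 0.636 F [-0.2 -0.1 -1.7]
```

Emit:
move_arm(rows=[{"tx":-0.013,"ty":-0.003,"tz":0,"ax":0,"ay":-0.6,"az":0,"jaw":255},{"tx":0,"ty":0,"tz":0.015,"ax":0,"ay":0,"az":0,"jaw":255},{"tx":0,"ty":0,"tz":0.015,"ax":0,"ay":0,"az":0,"jaw":255},{"tx":0,"ty":0,"tz":0,"ax":0,"ay":0,"az":0,"jaw":255}])

```text
time: 18.25
tool_pos: [0.5511, -0.0748, 0.0566]
tool_rot: [-0.003, 0.001, 1.0, 0.004]
contact_force: [-1.3, 0.5, -2.6]
gripper_width: 0.634
```

```bash
python3 - <<'E'
from h import *
go(.553,-.078,.035)
E
```

```text
t 18.25 pos [ 0.5511 -0.0748  0.0566] shift tx,ty,tz [-0.002  -0.0033  0.0215] turn [ 0.45 -0.36 -0.07] w 0.634 F [-1.3  0.5 -2.6]
```

Emit:
move_arm(rows=[{"tx":-0.002,"ty":-0.003,"tz":0.008,"ax":0.3,"ay":-0.2,"az":0,"jaw":255},{"tx":0,"ty":0,"tz":0.006,"ax":0,"ay":0,"az":0,"jaw":255},{"tx":0,"ty":0,"tz":0.004,"ax":0,"ay":0,"az":0,"jaw":255},{"tx":0,"ty":0,"tz":0.002,"ax":0,"ay":0,"az":0,"jaw":255},{"tx":0,"ty":0,"tz":0.001,"ax":0,"ay":0,"az":0,"jaw":255}])

```text
time: 18.75
tool_pos: [0.5531, -0.0758, 0.0342]
tool_rot: [-0.002, -0.001, 1.0, 0.001]
contact_force: [-5.7, 0.4, 9.2]
gripper_width: 0.639
```

```bash
python3 - <<'E'
from h import *
go(.553,-.078,.035)
E
```

```text
t 18.75 pos [ 0.5531 -0.0758  0.0342] shift tx,ty,tz [ 0.0001 -0.0022 -0.0008] turn [ 0.16 -0.28  0.13] w 0.639 F [-5.7  0.4  9.2]
```

Emit:
move_arm(rows=[{"tx":0,"ty":0,"tz":0,"ax":0,"ay":0,"az":0,"jaw":75},{"tx":0,"ty":0,"tz":0,"ax":0,"ay":0,"az":0,"jaw":30},{"tx":0,"ty":0,"tz":0,"ax":0,"ay":0,"az":0,"jaw":0},{"tx":0,"ty":0,"tz":-0.02,"ax":0,"ay":0,"az":0,"jaw":0},{"tx":0,"ty":0,"tz":-0.03,"ax":0,"ay":0,"az":0,"jaw":0},{"tx":0,"ty":0,"tz":-0.04,"ax":0,"ay":0,"az":0,"jaw":0},{"tx":0,"ty":0,"tz":-0.03,"ax":0,"ay":0,"az":0,"jaw":0},{"tx":0,"ty":0,"tz":0,"ax":0,"ay":0,"az":0,"jaw":0}])

```text
time: 19.55
tool_pos: [0.5553, -0.0767, 0.1609]
tool_rot: [0.0, -0.001, 1.0, 0.001]
contact_force: [-0.0, -0.5, 0.8]
gripper_width: 1.004
```

```bash
python3 - <<'E'
from h import *
go(.551,.383,.15)
f=manip.grab_frame("wrist"); cv2.imwrite("pics/w9.png",f["color"][:,:,::-1])
f=manip.grab_frame("top"); crop(f,130,110,500,280,2,"t9.png")
E
```

```text
t 19.55 pos [ 0.5553 -0.0767  0.1609] shift tx,ty,tz [0.0035 0.4597 0.0116] turn [0.09 0.05 0.1 ] w 1.004 F [-0.  -0.5  0.8]
```

View pics/w9.png

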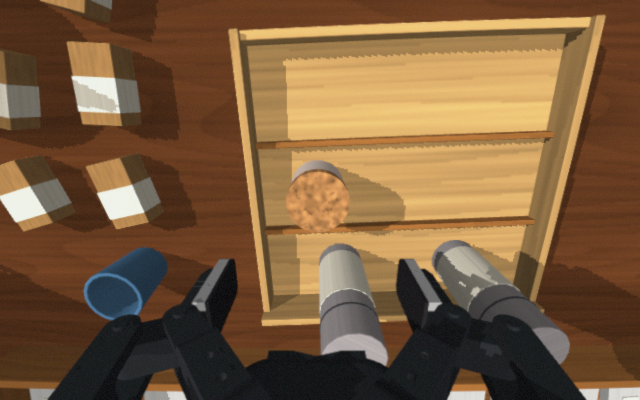

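View pics/t9.png

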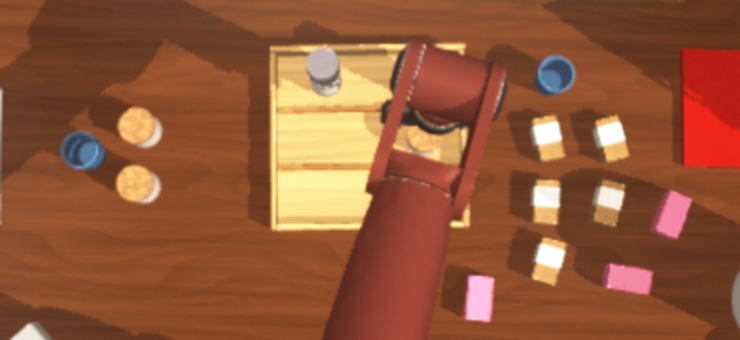

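Emit:
move_arm(rows=[{"tx":0,"ty":0.02,"tz":-0.03,"ax":0,"ay":0,"az":0,"jaw":0},{"tx":0,"ty":0.042,"tz":-0.01,"ax":0,"ay":0,"az":0,"jaw":0},{"tx":0,"ty":0.042,"tz":0,"ax":0,"ay":0,"az":0,"jaw":0},{"tx":0,"ty":0.042,"tz":0,"ax":0,"ay":0,"az":0,"jaw":0},{"tx":0,"ty":0.042,"tz":0,"ax":0,"ay":0,"az":0,"jaw":0},{"tx":0,"ty":0.042,"tz":0,"ax":0,"ay":0,"az":0,"jaw":0},{"tx":0,"ty":0.042,"tz":0,"ax":0,"ay":0,"az":0,"jaw":0},{"tx":0,"ty":0.042,"tz":0,"ax":0,"ay":0,"az":0,"jaw":0},{"tx":0,"ty":0.042,"tz":0,"ax":0,"ay":0,"az":0,"jaw":0},{"tx":0,"ty":0.042,"tz":0,"ax":0,"ay":0,"az":0,"jaw":0},{"tx":0,"ty":0.042,"tz":0,"ax":0,"ay":0,"az":0,"jaw":0}])

```text
time: 20.75
tool_pos: [0.5435, 0.3735, 0.1725]
tool_rot: [-0.021, 0.005, 1.0, -0.002]
contact_force: [0.7, -0.0, 0.3]
gripper_width: 0.999
```

Emit:
move_arm(rows=[{"tx":0,"ty":0,"tz":0,"ax":0,"ay":0,"az":6.5,"jaw":0},{"tx":0,"ty":0,"tz":0,"ax":0,"ay":0,"az":6.5,"jaw":0},{"tx":0,"ty":0,"tz":0,"ax":0,"ay":0,"az":6.5,"jaw":0},{"tx":0,"ty":0,"tz":0,"ax":0,"ay":0,"az":0,"jaw":0}])

```text
time: 21.15
tool_pos: [0.5373, 0.3782, 0.16]
tool_rot: [-0.027, 0.176, 0.984, -0.01]
contact_force: [-0.7, -0.3, 0.0]
gripper_width: 1.0
```

```bash
python3 - <<'E'
from h import *
go(.551,.383,.10,70)
f=manip.grab_frame("wrist"); cv2.imwrite("pics/w10.png",f["color"][:,:,::-1]); lids(f,800)
E
```

```text
t 21.15 pos [0.5373 0.3782 0.16  ] shift tx,ty,tz [-0.0142  0.011   0.0591] turn [-1.64 -2.85 -0.27] w 1.0 F [-0.7 -0.3  0. ]
lid 49.7 329.4 64.5 105.0 [0.5681 0.0511 0.06  ]
lid 69.4 253.8 10.9 204.5 [0.4972 0.1278 0.06  ]
lid 331.4 222.5 57.6 61.2 [0.5534 0.3859 0.06  ]
lid 35.0 181.2 19.1 88.9 [0.4223 0.139  0.06  ]
lid 292.7 127.0 66.2 69.2 [0.4613 0.3836 0.06  ]
```

View pics/w10.png

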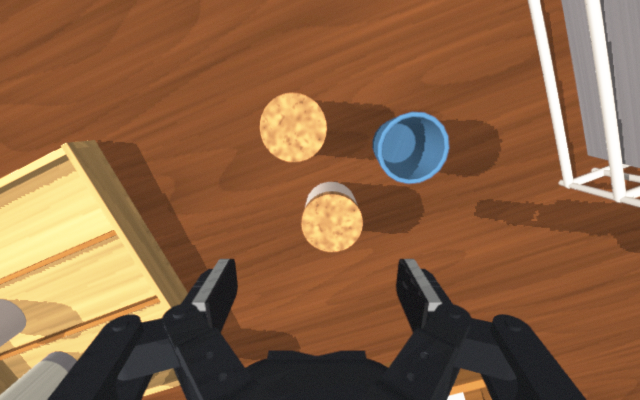

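Emit:
move_arm(rows=[{"tx":-0.007,"ty":0.006,"tz":0,"ax":-0.8,"ay":-1.4,"az":0,"jaw":0},{"tx":-0.006,"ty":0.005,"tz":0.01,"ax":-0.7,"ay":-1.2,"az":0,"jaw":0},{"tx":0,"ty":0,"tz":0.02,"ax":0,"ay":0,"az":0,"jaw":0},{"tx":0,"ty":0,"tz":0,"ax":0,"ay":0,"az":0,"jaw":0}])

```text
time: 21.6
tool_pos: [0.554, 0.3831, 0.1255]
tool_rot: [-0.001, 0.172, 0.985, -0.001]
contact_force: [-0.8, -0.5, -0.5]
gripper_width: 0.997
```

```bash
python3 - <<'E'
from h import *
go(.552,.384,.026,70)
E
```

```text
t 21.6 pos [0.554  0.3831 0.1255] shift tx,ty,tz [0.002  0.0004 0.0995] turn [-0.12 -0.08  0.17] w 0.997 F [-0.8 -0.5 -0.5]
```

Emit:
move_arm(rows=[{"tx":0.001,"ty":0,"tz":0.025,"ax":0,"ay":0,"az":0,"jaw":0},{"tx":0,"ty":0,"tz":0.025,"ax":0,"ay":0,"az":0,"jaw":0},{"tx":0,"ty":0,"tz":0.02,"ax":0,"ay":0,"az":0,"jaw":0},{"tx":0,"ty":0,"tz":0,"ax":0,"ay":0,"az":0,"jaw":0}])

```text
time: 22.0
tool_pos: [0.5559, 0.3839, 0.0569]
tool_rot: [0.002, 0.17, 0.985, 0.001]
contact_force: [-0.4, 0.3, 0.1]
gripper_width: 0.998
```

```bash
python3 - <<'E'
from h import *
go(.552,.384,.026,70)
E
```

```text
t 22.0 pos [0.5559 0.3839 0.0569] shift tx,ty,tz [ 0.0039 -0.0013  0.0309] turn [0.15 0.23 0.37] w 0.998 F [-0.4  0.3  0.1]
```

Emit:
move_arm(rows=[{"tx":0.004,"ty":-0.001,"tz":0.015,"ax":0,"ay":0,"az":0,"jaw":0},{"tx":0,"ty":0,"tz":0.013,"ax":0,"ay":0,"az":0,"jaw":0},{"tx":0,"ty":0,"tz":0,"ax":0,"ay":0,"az":0,"jaw":0}])

```text
time: 22.3
tool_pos: [0.5537, 0.3853, 0.0303]
tool_rot: [0.004, 0.17, 0.985, 0.003]
contact_force: [-0.4, -0.4, -0.2]
gripper_width: 1.001
```

```bash
python3 - <<'E'
from h import *
go(.552,.384,.026,70)
f=manip.grab_frame("wrist"); cv2.imwrite("pics/w11.png",f["color"][:,:,::-1])
E
```

```text
t 22.3 pos [0.5537 0.3853 0.0303] shift tx,ty,tz [ 0.0012 -0.0018  0.0042] turn [0.37 0.42 0.42] w 1.001 F [-0.4 -0.4 -0.2]
```

View pics/w11.png

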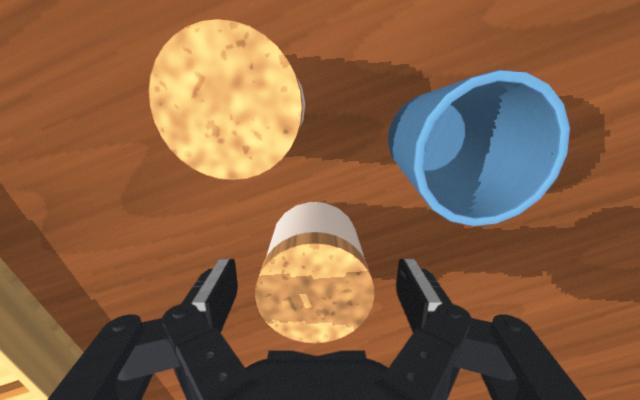

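The jar is centred and the cup is clear of the fingers, so I'll close and lift.

Emit:
move_arm(rows=[{"tx":0.001,"ty":-0.001,"tz":0.003,"ax":0.2,"ay":0.3,"az":0,"jaw":80},{"tx":0,"ty":0,"tz":0,"ax":0,"ay":0,"az":0,"jaw":255},{"tx":0,"ty":0,"tz":0,"ax":0,"ay":0,"az":0,"jaw":255},{"tx":0,"ty":0,"tz":0,"ax":0,"ay":0,"az":0,"jaw":255},{"tx":0,"ty":0,"tz":0,"ax":0,"ay":0,"az":0,"jaw":255}])

```text
time: 22.85
tool_pos: [0.5542, 0.3857, 0.0303]
tool_rot: [0.003, 0.17, 0.985, 0.003]
contact_force: [0.1, -0.9, -1.3]
gripper_width: 0.637
```

Emit:
move_arm(rows=[{"tx":0,"ty":0,"tz":-0.02,"ax":0,"ay":0,"az":0,"jaw":255},{"tx":0,"ty":0,"tz":-0.03,"ax":0,"ay":0,"az":0,"jaw":255},{"tx":0,"ty":0,"tz":-0.03,"ax":0,"ay":0,"az":0,"jaw":255},{"tx":0,"ty":0,"tz":-0.02,"ax":0,"ay":0,"az":0,"jaw":255},{"tx":0,"ty":0,"tz":0,"ax":0,"ay":0,"az":-6.5,"jaw":255},{"tx":0,"ty":0,"tz":0,"ax":0,"ay":0,"az":-6.5,"jaw":255},{"tx":0,"ty":0,"tz":0,"ax":0,"ay":0,"az":-6.5,"jaw":255},{"tx":0,"ty":0,"tz":0,"ax":0,"ay":0,"az":0,"jaw":255}])

```text
time: 23.65
tool_pos: [0.5503, 0.3836, 0.1289]
tool_rot: [-0.001, -0.006, 1.0, 0.0]
contact_force: [0.5, 0.4, -3.9]
gripper_width: 0.634
```

```bash
python3 - <<'E'
from h import *
go(.549,.012,.13,90)
E
```

```text
t 23.65 pos [0.5503 0.3836 0.1289] shift tx,ty,tz [ 0.0054 -0.3715 -0.0012] turn [ 0.01 -0.08  0.64] w 0.634 F [ 0.5  0.4 -3.9]
```

Emit:
move_arm(rows=[{"tx":0,"ty":-0.037,"tz":0,"ax":0,"ay":0,"az":0,"jaw":255},{"tx":0,"ty":-0.037,"tz":0,"ax":0,"ay":0,"az":0,"jaw":255},{"tx":0,"ty":-0.037,"tz":0,"ax":0,"ay":0,"az":0,"jaw":255},{"tx":0,"ty":-0.037,"tz":0,"ax":0,"ay":0,"az":0,"jaw":255},{"tx":0,"ty":-0.037,"tz":0,"ax":0,"ay":0,"az":0,"jaw":255},{"tx":0,"ty":-0.037,"tz":0,"ax":0,"ay":0,"az":0,"jaw":255},{"tx":0,"ty":-0.037,"tz":0,"ax":0,"ay":0,"az":0,"jaw":255},{"tx":0,"ty":-0.037,"tz":0,"ax":0,"ay":0,"az":0,"jaw":255},{"tx":0,"ty":-0.037,"tz":0,"ax":0,"ay":0,"az":0,"jaw":255},{"tx":0,"ty":-0.03,"tz":0,"ax":0,"ay":0,"az":0,"jaw":255},{"tx":0,"ty":0,"tz":0,"ax":0,"ay":0,"az":0,"jaw":255}])

```text
time: 24.75
tool_pos: [0.5465, 0.008, 0.1237]
tool_rot: [-0.003, 0.008, 1.0, -0.0]
contact_force: [-0.1, 0.5, -3.0]
gripper_width: 0.636
```

```bash
python3 - <<'E'
from h import *
go(.549,.012,.037,90)
E
```

```text
t 24.75 pos [0.5465 0.008  0.1237] shift tx,ty,tz [-0.003   0.0041  0.0867] turn [-0.05 -0.38 -0.87] w 0.636 F [-0.1  0.5 -3. ]
```

Emit:
move_arm(rows=[{"tx":-0.003,"ty":0.004,"tz":0,"ax":0,"ay":-0.3,"az":-0.5,"jaw":255},{"tx":0,"ty":0,"tz":0.02,"ax":0,"ay":0,"az":0,"jaw":255},{"tx":0,"ty":0,"tz":0.02,"ax":0,"ay":0,"az":0,"jaw":255},{"tx":0,"ty":0,"tz":0.02,"ax":0,"ay":0,"az":0,"jaw":255},{"tx":0,"ty":0,"tz":0.01,"ax":0,"ay":0,"az":0,"jaw":255},{"tx":0,"ty":0,"tz":0,"ax":0,"ay":0,"az":0,"jaw":255}])

```text
time: 25.35
tool_pos: [0.5508, 0.0171, 0.0517]
tool_rot: [0.001, 0.005, 1.0, 0.001]
contact_force: [0.4, 0.3, -2.7]
gripper_width: 0.637
```

```bash
python3 - <<'E'
from h import *
go(.549,.012,.037,90)
E
```

```text
t 25.35 pos [0.5508 0.0171 0.0517] shift tx,ty,tz [ 0.0017 -0.0052  0.0147] turn [ 0.08  0.08 -0.53] w 0.637 F [ 0.4  0.3 -2.7]
```

Emit:
move_arm(rows=[{"tx":0.001,"ty":-0.006,"tz":0.006,"ax":0,"ay":0,"az":0,"jaw":255},{"tx":0,"ty":0,"tz":0.004,"ax":0,"ay":0,"az":0,"jaw":255},{"tx":0,"ty":0,"tz":0.003,"ax":0,"ay":0,"az":0,"jaw":255},{"tx":0,"ty":0,"tz":0.002,"ax":0,"ay":0,"az":0,"jaw":255}])

```text
time: 25.75
tool_pos: [0.5519, 0.0116, 0.0384]
tool_rot: [0.003, 0.004, 1.0, 0.001]
contact_force: [0.0, 0.4, -2.5]
gripper_width: 0.635
```

```bash
python3 - <<'E'
from h import *
go(.549,.012,.037,90)
E
```

```text
t 25.75 pos [0.5519 0.0116 0.0384] shift tx,ty,tz [0.0029 0.0004 0.0014] turn [ 0.06  0.35 -0.48] w 0.635 F [ 0.   0.4 -2.5]
```

Emit:
move_arm(rows=[{"tx":0.002,"ty":0,"tz":0.003,"ax":0,"ay":0.2,"az":0,"jaw":255},{"tx":0,"ty":0,"tz":0.002,"ax":0,"ay":0,"az":0,"jaw":255}])

```text
time: 25.95
tool_pos: [0.5511, 0.0114, 0.0363]
tool_rot: [0.002, 0.004, 1.0, 0.001]
contact_force: [-10.5, 1.6, 16.1]
gripper_width: 0.633
```

Emit:
move_arm(rows=[{"tx":0,"ty":0,"tz":0,"ax":0,"ay":0,"az":0,"jaw":70},{"tx":0,"ty":0,"tz":0,"ax":0,"ay":0,"az":0,"jaw":50},{"tx":0,"ty":0,"tz":0,"ax":0,"ay":0,"az":0,"jaw":50},{"tx":0,"ty":0,"tz":-0.015,"ax":0,"ay":0,"az":0,"jaw":50},{"tx":0,"ty":0,"tz":-0.03,"ax":0,"ay":0,"az":0,"jaw":50},{"tx":0,"ty":0,"tz":-0.04,"ax":0,"ay":0,"az":0,"jaw":0},{"tx":0,"ty":0,"tz":-0.04,"ax":0,"ay":0,"az":0,"jaw":0},{"tx":0,"ty":0,"tz":-0.02,"ax":0,"ay":0,"az":0,"jaw":0},{"tx":0,"ty":0,"tz":0,"ax":0,"ay":0,"az":0,"jaw":0}])

```text
time: 26.85
tool_pos: [0.5518, 0.0109, 0.1938]
tool_rot: [0.005, 0.005, 1.0, 0.0]
contact_force: [0.1, -0.0, 0.6]
gripper_width: 1.0
```

```bash
python3 - <<'E'
from h import *
go(.461,.382,.18,105)
f=manip.grab_frame("wrist"); cv2.imwrite("pics/w12.png",f["color"][:,:,::-1])
f=manip.grab_frame("top"); crop(f,130,110,500,280,2,"t12.png")
E
```

```text
t 26.85 pos [0.5518 0.0109 0.1938] shift tx,ty,tz [0.0943 0.3702 0.013 ] turn [ -0.05   0.6  -15.52] w 1.0 F [ 0.1 -0.   0.6]
```

View pics/w12.png

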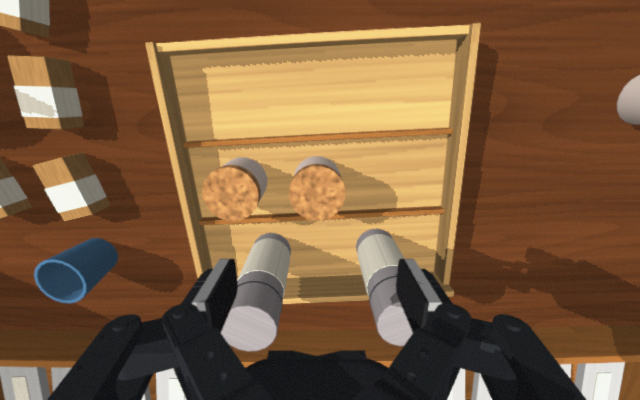

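View pics/t12.png

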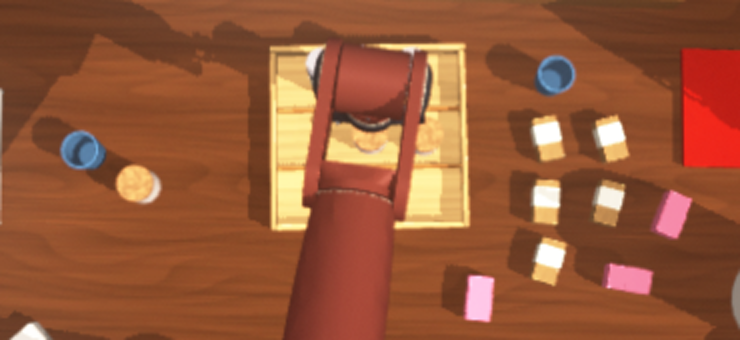

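Emit:
move_arm(rows=[{"tx":0.008,"ty":0.037,"tz":0,"ax":0,"ay":0,"az":0,"jaw":0},{"tx":0.008,"ty":0.037,"tz":0,"ax":0,"ay":0,"az":0,"jaw":0},{"tx":0.008,"ty":0.037,"tz":0,"ax":0,"ay":0,"az":0,"jaw":0},{"tx":0.008,"ty":0.037,"tz":0,"ax":0,"ay":0,"az":0,"jaw":0},{"tx":0.008,"ty":0.037,"tz":0,"ax":0,"ay":0,"az":0,"jaw":0},{"tx":0.008,"ty":0.037,"tz":0,"ax":0,"ay":0,"az":0,"jaw":0},{"tx":0.008,"ty":0.037,"tz":0,"ax":0,"ay":0,"az":0,"jaw":0},{"tx":0.008,"ty":0.037,"tz":0,"ax":0,"ay":0,"az":0,"jaw":0},{"tx":0.008,"ty":0.037,"tz":0,"ax":0,"ay":0,"az":0,"jaw":0},{"tx":0.008,"ty":0.027,"tz":0,"ax":0,"ay":0,"az":-7,"jaw":0},{"tx":0,"ty":0,"tz":0,"ax":0,"ay":0,"az":-7,"jaw":0},{"tx":0,"ty":0,"tz":0,"ax":0,"ay":0,"az":0,"jaw":0}])

```text
time: 28.15
tool_pos: [0.456, 0.3803, 0.1582]
tool_rot: [-0.021, -0.12, 0.993, -0.005]
contact_force: [0.1, 0.6, 0.2]
gripper_width: 1.0
```

```bash
python3 - <<'E'
from h import *
go(.461,.382,.10,105)
f=manip.grab_frame("wrist"); cv2.imwrite("pics/w13.png",f["color"][:,:,::-1]); lids(f,1500)
E
```

```text
t 28.15 pos [0.456  0.3803 0.1582] shift tx,ty,tz [-0.0077  0.0008  0.058 ] turn [-0.31 -2.43 -1.26] w 1.0 F [0.1 0.6 0.2]
lid 60.4 310.3 43.0 91.2 [0.6285 0.1489 0.06  ]
lid 25.3 221.4 39.4 86.5 [0.5344 0.1179 0.06  ]
lid 316.0 214.1 59.9 61.9 [0.4613 0.3829 0.06  ]
```

View pics/w13.png

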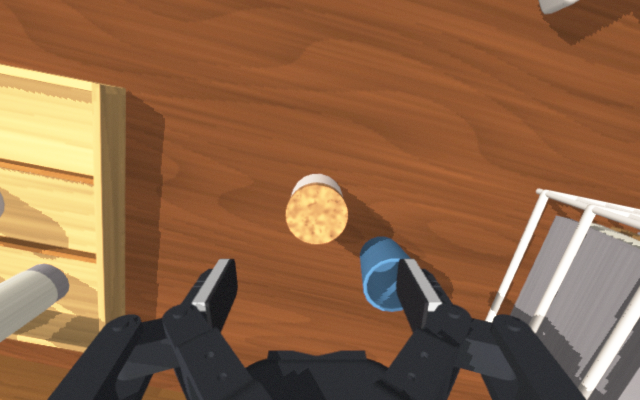

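Emit:
move_arm(rows=[{"tx":-0.004,"ty":0,"tz":0,"ax":-0.2,"ay":-1.2,"az":-1,"jaw":0},{"tx":-0.003,"ty":0,"tz":0,"ax":0,"ay":-1.0,"az":0,"jaw":0},{"tx":0,"ty":0,"tz":0.015,"ax":0,"ay":0,"az":0,"jaw":0},{"tx":0,"ty":0,"tz":0,"ax":0,"ay":0,"az":0,"jaw":0}])

```text
time: 28.6
tool_pos: [0.4627, 0.379, 0.1388]
tool_rot: [-0.002, -0.124, 0.992, -0.002]
contact_force: [0.4, 0.4, -1.0]
gripper_width: 0.999
```

```bash
python3 - <<'E'
from h import *
go(.461,.382,.026,105)
f=manip.grab_frame("wrist"); cv2.imwrite("pics/w14.png",f["color"][:,:,::-1]); lids(f,1500)
E
```

```text
t 28.6 pos [0.4627 0.379  0.1388] shift tx,ty,tz [0.0004 0.0037 0.1128] turn [-0.17 -0.29 -0.79] w 0.999 F [ 0.4  0.4 -1. ]
lid 53.5 309.9 43.8 83.8 [0.6246 0.1576 0.06  ]
lid 20.2 221.5 33.9 66.1 [0.5346 0.1337 0.06  ]
lid 317.9 210.9 60.3 68.5 [0.4611 0.382  0.06  ]
```

View pics/w14.png

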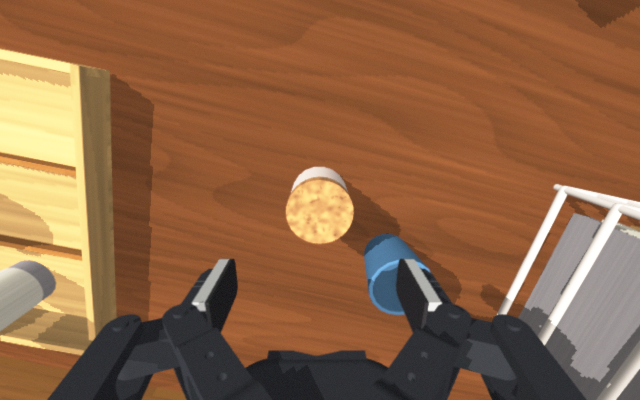

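Emit:
move_arm(rows=[{"tx":0,"ty":0.003,"tz":0.025,"ax":0,"ay":0,"az":0,"jaw":0},{"tx":0,"ty":0,"tz":0.025,"ax":0,"ay":0,"az":0,"jaw":0},{"tx":0,"ty":0,"tz":0.02,"ax":0,"ay":0,"az":0,"jaw":0},{"tx":0,"ty":0,"tz":0,"ax":0,"ay":0,"az":0,"jaw":0}])

```text
time: 29.05
tool_pos: [0.465, 0.3826, 0.0708]
tool_rot: [0.001, -0.122, 0.992, -0.0]
contact_force: [-1.4, 0.4, 0.1]
gripper_width: 1.002
```

```bash
python3 - <<'E'
from h import *
go(.461,.382,.026,105)
E
```

```text
t 29.05 pos [0.465  0.3826 0.0708] shift tx,ty,tz [0.0042 0.0004 0.0448] turn [-0.03  0.13 -0.96] w 1.002 F [-1.4  0.4  0.1]
```

Emit:
move_arm(rows=[{"tx":0.005,"ty":0,"tz":0.018,"ax":0,"ay":0,"az":0,"jaw":0},{"tx":0,"ty":0,"tz":0.015,"ax":0,"ay":0,"az":0,"jaw":0},{"tx":0,"ty":0,"tz":0.01,"ax":0,"ay":0,"az":0,"jaw":0},{"tx":0,"ty":0,"tz":0,"ax":0,"ay":0,"az":0,"jaw":0}])

```text
time: 29.45
tool_pos: [0.4632, 0.3826, 0.03]
tool_rot: [0.004, -0.122, 0.993, 0.001]
contact_force: [-0.6, -0.8, 0.5]
gripper_width: 0.997
```

```bash
python3 - <<'E'
from h import *
go(.461,.382,.026,105)
f=manip.grab_frame("wrist"); cv2.imwrite("pics/w15.png",f["color"][:,:,::-1])
E
```

```text
t 29.45 pos [0.4632 0.3826 0.03  ] shift tx,ty,tz [ 0.0023 -0.      0.0039] turn [ 0.07  0.46 -1.04] w 0.997 F [-0.6 -0.8  0.5]
```

View pics/w15.png

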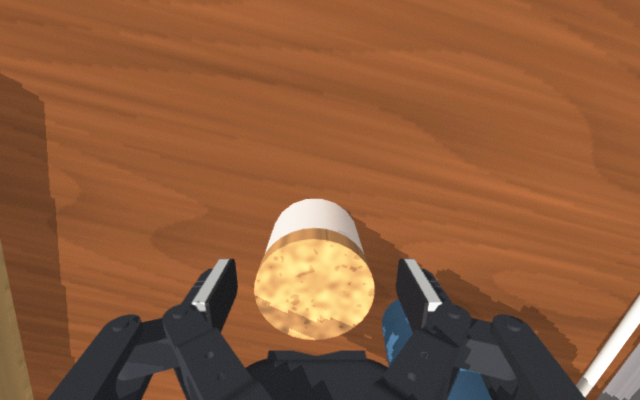

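Emit:
move_arm(rows=[{"tx":0.002,"ty":0,"tz":0.003,"ax":0,"ay":0.3,"az":0,"jaw":80},{"tx":0,"ty":0,"tz":0,"ax":0,"ay":0,"az":0,"jaw":255},{"tx":0,"ty":0,"tz":0,"ax":0,"ay":0,"az":0,"jaw":255},{"tx":0,"ty":0,"tz":0,"ax":0,"ay":0,"az":0,"jaw":255},{"tx":0,"ty":0,"tz":0,"ax":0,"ay":0,"az":0,"jaw":255}])

```text
time: 30.0
tool_pos: [0.4639, 0.3837, 0.0309]
tool_rot: [0.004, -0.122, 0.993, 0.002]
contact_force: [-0.3, 0.0, -0.9]
gripper_width: 0.636
```

Emit:
move_arm(rows=[{"tx":0,"ty":0,"tz":-0.02,"ax":0,"ay":0,"az":0,"jaw":255},{"tx":0,"ty":0,"tz":-0.03,"ax":0,"ay":0,"az":0,"jaw":255},{"tx":0,"ty":0,"tz":-0.03,"ax":0,"ay":0,"az":0,"jaw":255},{"tx":0,"ty":0,"tz":-0.03,"ax":0,"ay":0,"az":0,"jaw":255},{"tx":0,"ty":0,"tz":0,"ax":0,"ay":0,"az":7,"jaw":255},{"tx":0,"ty":0,"tz":0,"ax":0,"ay":0,"az":7,"jaw":255},{"tx":0,"ty":0,"tz":0,"ax":0,"ay":0,"az":0,"jaw":255}])

```text
time: 30.7
tool_pos: [0.4606, 0.382, 0.1421]
tool_rot: [0.001, 0.004, 1.0, 0.001]
contact_force: [-0.0, 0.0, -1.9]
gripper_width: 0.641
```

```bash
python3 - <<'E'
from h import *
go(.545,.102,.13,90)
E
```

```text
t 30.7 pos [0.4606 0.382  0.1421] shift tx,ty,tz [-0.0868 -0.2793  0.0116] turn [ 0.15  0.13 -0.49] w 0.641 F [-0.   0.  -1.9]
```

Emit:
move_arm(rows=[{"tx":-0.0105,"ty":-0.035,"tz":0,"ax":0,"ay":0,"az":0,"jaw":255},{"tx":-0.0105,"ty":-0.035,"tz":0,"ax":0,"ay":0,"az":0,"jaw":255},{"tx":-0.0105,"ty":-0.035,"tz":0,"ax":0,"ay":0,"az":0,"jaw":255},{"tx":-0.0105,"ty":-0.035,"tz":0,"ax":0,"ay":0,"az":0,"jaw":255},{"tx":-0.0105,"ty":-0.035,"tz":0,"ax":0,"ay":0,"az":0,"jaw":255},{"tx":-0.0105,"ty":-0.035,"tz":0,"ax":0,"ay":0,"az":0,"jaw":255},{"tx":-0.0105,"ty":-0.035,"tz":0,"ax":0,"ay":0,"az":0,"jaw":255},{"tx":-0.0105,"ty":-0.03,"tz":0,"ax":0,"ay":0,"az":0,"jaw":255},{"tx":0,"ty":0,"tz":0,"ax":0,"ay":0,"az":0,"jaw":255}])

```text
time: 31.6
tool_pos: [0.5444, 0.0977, 0.136]
tool_rot: [-0.002, -0.011, 1.0, 0.001]
contact_force: [0.1, 1.1, -2.1]
gripper_width: 0.638
```

```bash
python3 - <<'E'
from h import *
go(.545,.102,.037,90)
E
```

```text
t 31.6 pos [0.5444 0.0977 0.136 ] shift tx,ty,tz [-0.0012  0.0042  0.099 ] turn [ 0.07 -0.29  1.28] w 0.638 F [ 0.1  1.1 -2.1]
```

Emit:
move_arm(rows=[{"tx":-0.001,"ty":0.003,"tz":0.01,"ax":0,"ay":-0.2,"az":1,"jaw":255},{"tx":0,"ty":0,"tz":0.02,"ax":0,"ay":0,"az":0,"jaw":255},{"tx":0,"ty":0,"tz":0.02,"ax":0,"ay":0,"az":0,"jaw":255},{"tx":0,"ty":0,"tz":0.02,"ax":0,"ay":0,"az":0,"jaw":255},{"tx":0,"ty":0,"tz":0.01,"ax":0,"ay":0,"az":0,"jaw":255},{"tx":0,"ty":0,"tz":0,"ax":0,"ay":0,"az":0,"jaw":255}])

```text
time: 32.2
tool_pos: [0.5417, 0.1056, 0.0484]
tool_rot: [-0.003, -0.006, 1.0, 0.002]
contact_force: [-0.4, 0.7, -1.9]
gripper_width: 0.636
```

```bash
python3 - <<'E'
from h import *
go(.545,.102,.037,90)
E
```

```text
t 32.2 pos [0.5417 0.1056 0.0484] shift tx,ty,tz [-0.0033 -0.0036  0.0114] turn [ 0.19 -0.34  0.7 ] w 0.636 F [-0.4  0.7 -1.9]
```

Emit:
move_arm(rows=[{"tx":-0.003,"ty":-0.0035,"tz":0.004,"ax":0,"ay":-0.2,"az":0,"jaw":255},{"tx":0,"ty":0,"tz":0.003,"ax":0,"ay":0,"az":0,"jaw":255},{"tx":0,"ty":0,"tz":0.003,"ax":0,"ay":0,"az":0,"jaw":255},{"tx":0,"ty":0,"tz":0.001,"ax":0,"ay":0,"az":0,"jaw":255}])

```text
time: 32.6
tool_pos: [0.5463, 0.1032, 0.0386]
tool_rot: [0.001, -0.007, 1.0, 0.002]
contact_force: [-0.6, 0.2, -2.3]
gripper_width: 0.638
```

Emit:
move_arm(rows=[{"tx":0,"ty":0,"tz":0.001,"ax":0,"ay":0,"az":0,"jaw":255}])

```text
time: 32.7
tool_pos: [0.5469, 0.1031, 0.0382]
tool_rot: [0.001, -0.007, 1.0, 0.002]
contact_force: [0.3, 0.3, -1.5]
gripper_width: 0.632
```

Emit:
move_arm(rows=[{"tx":0.001,"ty":0,"tz":0.003,"ax":0,"ay":0,"az":0,"jaw":255},{"tx":0,"ty":0,"tz":0.001,"ax":0,"ay":0,"az":0,"jaw":255}])

```text
time: 32.9
tool_pos: [0.547, 0.1031, 0.0365]
tool_rot: [0.002, -0.007, 1.0, 0.002]
contact_force: [-4.3, -0.3, 4.7]
gripper_width: 0.635
```

Emit:
move_arm(rows=[{"tx":0,"ty":0,"tz":0,"ax":0,"ay":0,"az":0,"jaw":70},{"tx":0,"ty":0,"tz":0,"ax":0,"ay":0,"az":0,"jaw":50},{"tx":0,"ty":0,"tz":0,"ax":0,"ay":0,"az":0,"jaw":50},{"tx":0,"ty":0,"tz":-0.015,"ax":0,"ay":0,"az":0,"jaw":50},{"tx":0,"ty":0,"tz":-0.03,"ax":0,"ay":0,"az":0,"jaw":50},{"tx":0,"ty":0,"tz":-0.04,"ax":0,"ay":0,"az":0,"jaw":0},{"tx":0,"ty":0,"tz":-0.04,"ax":0,"ay":0,"az":0,"jaw":0},{"tx":0,"ty":0,"tz":-0.03,"ax":0,"ay":0,"az":0,"jaw":0},{"tx":0,"ty":0,"tz":0,"ax":0,"ay":0,"az":0,"jaw":0}])

```text
time: 33.8
tool_pos: [0.5468, 0.1024, 0.2032]
tool_rot: [0.004, -0.007, 1.0, 0.002]
contact_force: [0.4, -0.4, 0.8]
gripper_width: 0.997
```

```bash
python3 - <<'E'
from h import *
f=manip.grab_frame("wrist"); cv2.imwrite("pics/w16.png",f["color"][:,:,::-1])
f=manip.grab_frame("top"); crop(f,130,110,500,280,2,"t16.png"); measure(f,(375,160,500,290))
go(.3575,-.28,.20,90)
E
```

```text
carton 404.0 240.1 15.4 22.9 [ 0.3572 -0.2803  0.032 ] long axis deg 164.6 0.073 0.05
carton 433.5 211.0 15.0 22.1 [ 0.4529 -0.3758  0.032 ] long axis deg 166.0 0.072 0.049
carton 403.0 210.5 23.0 14.0 [ 0.452  -0.2763  0.032 ] long axis deg 0.3 0.046 0.074
carton 435.1 179.2 22.5 15.8 [ 0.557  -0.3811  0.032 ] long axis deg 18.4 0.053 0.073
carton 403.6 178.9 22.7 15.7 [ 0.5548 -0.2776  0.032 ] long axis deg 11.5 0.052 0.074
t 33.9 pos [0.5446 0.1023 0.1982] shift tx,ty,tz [ 0.1924 -0.3796 -0.0034] turn [0.21 0.07 0.8 ] w 0.999 F [-0.3  1.  -0.7]
```

View pics/w16.png

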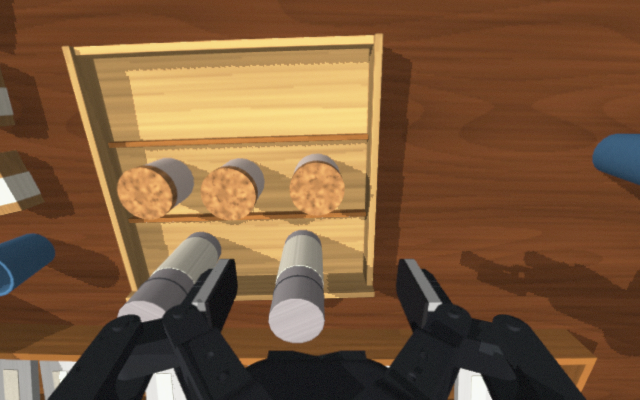

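View pics/t16.png

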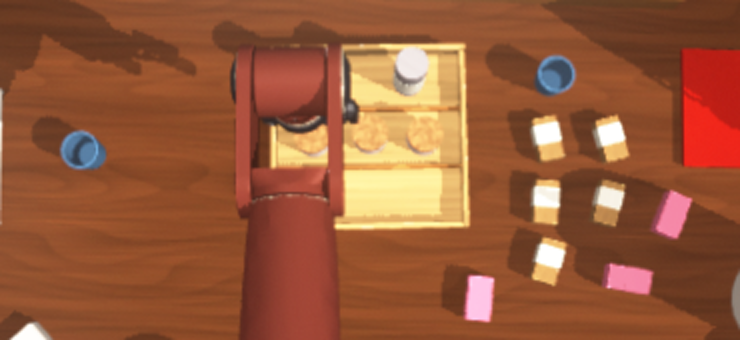

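Emit:
move_arm(rows=[{"tx":0.0085,"ty":-0.038,"tz":0,"ax":0,"ay":0,"az":0,"jaw":0},{"tx":0.0085,"ty":-0.038,"tz":0,"ax":0,"ay":0,"az":0,"jaw":0},{"tx":0.0085,"ty":-0.038,"tz":0,"ax":0,"ay":0,"az":0,"jaw":0},{"tx":0.0085,"ty":-0.038,"tz":0,"ax":0,"ay":0,"az":0,"jaw":0},{"tx":0.0085,"ty":-0.038,"tz":0,"ax":0,"ay":0,"az":0,"jaw":0},{"tx":0.0085,"ty":-0.038,"tz":0,"ax":0,"ay":0,"az":0,"jaw":0},{"tx":0.0085,"ty":-0.038,"tz":0,"ax":0,"ay":0,"az":0,"jaw":0},{"tx":0.0085,"ty":-0.038,"tz":0,"ax":0,"ay":0,"az":0,"jaw":0},{"tx":0.0085,"ty":-0.038,"tz":0,"ax":0,"ay":0,"az":0,"jaw":0},{"tx":0.0085,"ty":-0.025,"tz":0,"ax":0,"ay":0,"az":0,"jaw":0},{"tx":0,"ty":0,"tz":0,"ax":0,"ay":0,"az":0,"jaw":0}])

```text
time: 35.0
tool_pos: [0.45, -0.2737, 0.173]
tool_rot: [-0.016, -0.009, 1.0, 0.01]
contact_force: [-0.7, 0.8, -0.4]
gripper_width: 0.999
```

```bash
python3 - <<'E'
from h import *
go(.452,-.276,.12,90)
f=manip.grab_frame("wrist"); cv2.imwrite("pics/w17.png",f["color"][:,:,::-1])
E
```

```text
t 35.0 pos [ 0.45   -0.2737  0.173 ] shift tx,ty,tz [-0.0037 -0.0034  0.0529] turn [ 1.14 -1.89  1.04] w 0.999 F [-0.7  0.8 -0.4]
```

View pics/w17.png

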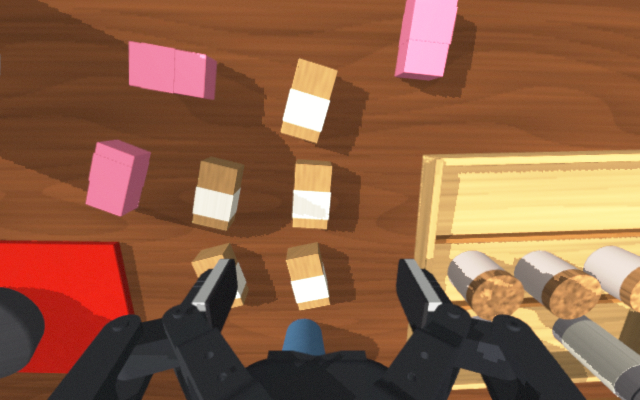

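```bash
python3 - <<'E'
from h import *
f=manip.grab_frame("wrist"); crop(f,180,40,380,320,2.1,"w17b.png")
E
```

```text
(no output)
```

View pics/w17b.png

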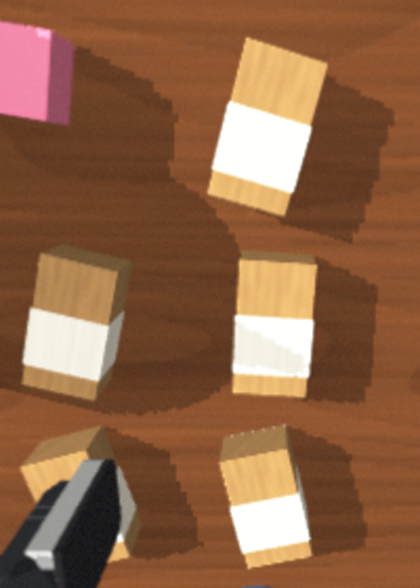

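```bash
cat >> h.py <<'E'
def quad(f,pts,x0,y0,s,z=.032):
    P=np.array([ray(f,x0+(a+.5)/s-.5,y0+(b+.5)/s-.5,z)[:2] for a,b in pts]); c=P.mean(0)
    ax=(P[0]+P[1])/2-(P[2]+P[3])/2   # long axis
    wid=(P[0]+P[3])/2-(P[1]+P[2])/2
    print("c",c.round(4),"len",np.linalg.norm(ax).round(4),"wid",np.linalg.norm(wid).round(4),"long deg",round((np.degrees(np.arctan2(ax[1],ax[0]))+90)%180-90,1))
E
python3 - <<'E'
from h import *
f=manip.grab_frame("wrist")
quad(f,[(239,260),(316,262),(308,397),(233,392)],180,40,2.1)
quad(f,[(247,40),(327,65),(287,215),(208,193)],180,40,2.1)
quad(f,[(220,460),(288,447),(312,553),(246,568)],180,40,2.1)
E
```

```text
c [ 0.4529 -0.2726] len 0.0697 wid 0.0382 long deg -2.0
c [ 0.3584 -0.2772] len 0.068 wid 0.0375 long deg -14.7
c [ 0.5558 -0.2751] len 0.0694 wid 0.0381 long deg 12.1
```

Emit:
move_arm(rows=[{"tx":-0.002,"ty":0,"tz":0,"ax":0.6,"ay":-1.0,"az":1,"jaw":0},{"tx":-0.001,"ty":0,"tz":0,"ax":0.5,"ay":-0.9,"az":1,"jaw":0},{"tx":0,"ty":0,"tz":0.03,"ax":0,"ay":0,"az":0,"jaw":0},{"tx":0,"ty":0,"tz":0.03,"ax":0,"ay":0,"az":0,"jaw":0},{"tx":0,"ty":0,"tz":0,"ax":0,"ay":0,"az":0,"jaw":0}])

```text
time: 35.65
tool_pos: [0.4573, -0.2662, 0.1132]
tool_rot: [0.004, 0.005, 1.0, -0.001]
contact_force: [-0.1, 0.4, -0.8]
gripper_width: 1.003
```

```bash
python3 - <<'E'
from h import *
go(.4529,-.2726,.007,88)
E
```

```text
t 35.65 pos [ 0.4573 -0.2662  0.1132] shift tx,ty,tz [ 0.0052 -0.0062  0.1062] turn [-0.14  0.5   1.41] w 1.003 F [-0.1  0.4 -0.8]
```

Emit:
move_arm(rows=[{"tx":0.005,"ty":-0.006,"tz":0.01,"ax":0,"ay":0.3,"az":1.3,"jaw":0},{"tx":0,"ty":0,"tz":0.025,"ax":0,"ay":0,"az":0,"jaw":0},{"tx":0,"ty":0,"tz":0.025,"ax":0,"ay":0,"az":0,"jaw":0},{"tx":0,"ty":0,"tz":0.01,"ax":0,"ay":0,"az":0,"jaw":0},{"tx":0,"ty":0,"tz":0,"ax":0,"ay":0,"az":0,"jaw":0}])

```text
time: 36.15
tool_pos: [0.4557, -0.2746, 0.047]
tool_rot: [0.006, 0.018, 1.0, -0.005]
contact_force: [-0.5, 0.1, -0.6]
gripper_width: 1.006
```

```bash
python3 - <<'E'
from h import *
go(.4529,-.2726,.007,88)
E
```

```text
t 36.15 pos [ 0.4557 -0.2746  0.047 ] shift tx,ty,tz [0.0034 0.0023 0.0399] turn [-0.54  0.66 -0.04] w 1.006 F [-0.5  0.1 -0.6]
```

Emit:
move_arm(rows=[{"tx":0.003,"ty":0.002,"tz":0.015,"ax":-0.3,"ay":0.4,"az":0,"jaw":0},{"tx":0,"ty":0,"tz":0.014,"ax":0,"ay":0,"az":0,"jaw":0},{"tx":0,"ty":0,"tz":0.008,"ax":0,"ay":0,"az":0,"jaw":0},{"tx":0,"ty":0,"tz":0,"ax":0,"ay":0,"az":0,"jaw":0}])

```text
time: 36.55
tool_pos: [0.4548, -0.2744, 0.0105]
tool_rot: [0.004, 0.018, 1.0, -0.004]
contact_force: [0.7, 0.0, 0.6]
gripper_width: 1.001
```

```bash
python3 - <<'E'
from h import *
go(.4529,-.2726,.007,88)
f=manip.grab_frame("wrist"); cv2.imwrite("pics/w18.png",f["color"][:,:,::-1])
E
```

```text
t 36.55 pos [ 0.4548 -0.2744  0.0105] shift tx,ty,tz [0.002  0.0018 0.0035] turn [-0.42  0.48 -0.08] w 1.001 F [0.7 0.  0.6]
```

View pics/w18.png

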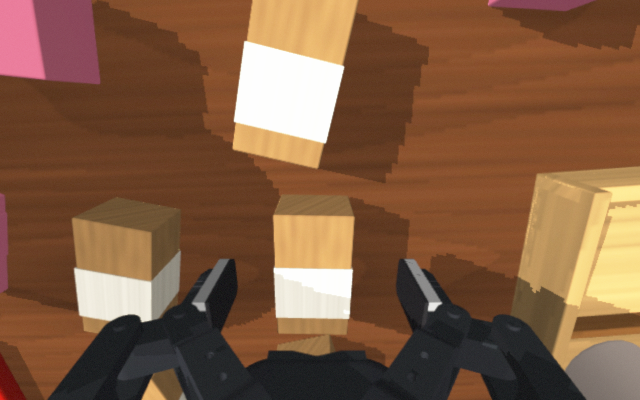

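The picture shows the carton centred at about (313,265) between the pads. I'll close on it.

Emit:
move_arm(rows=[{"tx":0.001,"ty":0.0015,"tz":0.003,"ax":-0.2,"ay":0.2,"az":0,"jaw":100},{"tx":0,"ty":0,"tz":0,"ax":0,"ay":0,"az":0,"jaw":255},{"tx":0,"ty":0,"tz":0,"ax":0,"ay":0,"az":0,"jaw":255},{"tx":0,"ty":0,"tz":0,"ax":0,"ay":0,"az":0,"jaw":255},{"tx":0,"ty":0,"tz":0,"ax":0,"ay":0,"az":0,"jaw":255},{"tx":0,"ty":0,"tz":0,"ax":0,"ay":0,"az":0,"jaw":255}])

```text
time: 37.2
tool_pos: [0.4558, -0.2743, 0.0101]
tool_rot: [0.004, 0.018, 1.0, -0.003]
contact_force: [0.1, 0.2, -1.0]
gripper_width: 0.432
```

Emit:
move_arm(rows=[{"tx":0,"ty":0,"tz":-0.02,"ax":0,"ay":0,"az":0,"jaw":255},{"tx":0,"ty":0,"tz":-0.03,"ax":0,"ay":0,"az":0,"jaw":255},{"tx":0,"ty":0,"tz":-0.03,"ax":0,"ay":0,"az":0,"jaw":255},{"tx":0,"ty":0,"tz":-0.02,"ax":0,"ay":0,"az":0,"jaw":255},{"tx":0,"ty":0,"tz":0,"ax":0,"ay":0,"az":0,"jaw":255}])

```text
time: 37.7
tool_pos: [0.4528, -0.2718, 0.1105]
tool_rot: [0.002, 0.018, 1.0, -0.001]
contact_force: [0.7, -0.6, -0.4]
gripper_width: 0.432
```

```bash
python3 - <<'E'
from h import *
go(.458,-.077,.11,92.5)
E
```

```text
t 37.7 pos [ 0.4528 -0.2718  0.1105] shift tx,ty,tz [ 0.0019  0.1949 -0.    ] turn [-0.15  0.19 -4.58] w 0.432 F [ 0.7 -0.6 -0.4]
```

Emit:
move_arm(rows=[{"tx":0,"ty":0.03,"tz":0,"ax":0,"ay":0,"az":0,"jaw":255},{"tx":0,"ty":0.035,"tz":0,"ax":0,"ay":0,"az":-2,"jaw":255},{"tx":0,"ty":0.035,"tz":0,"ax":0,"ay":0,"az":-2,"jaw":255},{"tx":0,"ty":0.035,"tz":0,"ax":0,"ay":0,"az":0,"jaw":255},{"tx":0,"ty":0.035,"tz":0,"ax":0,"ay":0,"az":0,"jaw":255},{"tx":0,"ty":0.02,"tz":0,"ax":0,"ay":0,"az":0,"jaw":255},{"tx":0,"ty":0,"tz":0,"ax":0,"ay":0,"az":0,"jaw":255}])

```text
time: 38.4
tool_pos: [0.4476, -0.0747, 0.1009]
tool_rot: [-0.003, -0.016, 1.0, 0.001]
contact_force: [0.6, -0.0, -1.4]
gripper_width: 0.432
```

```bash
python3 - <<'E'
from h import *
go(.461,-.077,.016,92.5)
E
```

```text
t 38.4 pos [ 0.4476 -0.0747  0.1009] shift tx,ty,tz [-0.0137 -0.0029  0.0848] turn [ 0.08 -0.31 -0.62] w 0.432 F [ 0.6 -0.  -1.4]
```

Emit:
move_arm(rows=[{"tx":-0.0125,"ty":-0.003,"tz":0,"ax":0,"ay":-0.2,"az":-0.5,"jaw":255},{"tx":0,"ty":0,"tz":0.02,"ax":0,"ay":0,"az":0,"jaw":255},{"tx":0,"ty":0,"tz":0.02,"ax":0,"ay":0,"az":0,"jaw":255},{"tx":0,"ty":0,"tz":0,"ax":0,"ay":0,"az":0,"jaw":255}])

```text
time: 38.8
tool_pos: [0.4588, -0.0783, 0.056]
tool_rot: [-0.003, -0.022, 1.0, 0.001]
contact_force: [-0.0, -0.1, -0.9]
gripper_width: 0.434
```

```bash
python3 - <<'E'
from h import *
go(.461,-.077,.016,92.5)
f=manip.grab_frame("wrist"); cv2.imwrite("pics/w19.png",f["color"][:,:,::-1])
E
```

```text
t 38.8 pos [ 0.4588 -0.0783  0.056 ] shift tx,ty,tz [-0.0024  0.0012  0.04  ] turn [ 0.07 -0.32 -0.03] w 0.434 F [-0.  -0.1 -0.9]
```

View pics/w19.png

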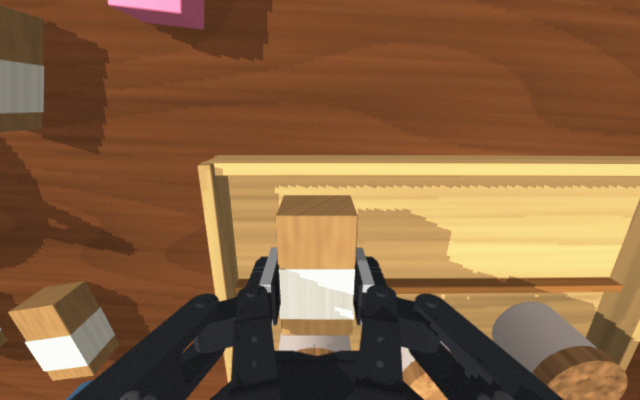

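Good alignment. I'll lower it.

Emit:
move_arm(rows=[{"tx":-0.002,"ty":0.001,"tz":0.015,"ax":0,"ay":-0.2,"az":0,"jaw":255},{"tx":0,"ty":0,"tz":0.012,"ax":0,"ay":0,"az":0,"jaw":255},{"tx":0,"ty":0,"tz":0.008,"ax":0,"ay":0,"az":0,"jaw":255},{"tx":0,"ty":0,"tz":0.002,"ax":0,"ay":0,"az":0,"jaw":255},{"tx":0,"ty":0,"tz":0,"ax":0,"ay":0,"az":0,"jaw":255}])

```text
time: 39.35
tool_pos: [0.4635, -0.0801, 0.0212]
tool_rot: [0.002, -0.02, 1.0, -0.001]
contact_force: [0.1, 0.4, -0.2]
gripper_width: 0.432
```

```bash
python3 - <<'E'
from h import *
go(.461,-.077,.016,92.5)
E
```

```text
t 39.35 pos [ 0.4635 -0.0801  0.0212] shift tx,ty,tz [0.0024 0.0032 0.0052] turn [-0.09  0.17 -0.15] w 0.432 F [ 0.1  0.4 -0.2]
```

Emit:
move_arm(rows=[{"tx":0.003,"ty":0.003,"tz":0.003,"ax":0,"ay":0,"az":0,"jaw":255},{"tx":0,"ty":0,"tz":0.003,"ax":0,"ay":0,"az":0,"jaw":255},{"tx":0,"ty":0,"tz":0.001,"ax":0,"ay":0,"az":0,"jaw":255}])

```text
time: 39.65
tool_pos: [0.4613, -0.0774, 0.0153]
tool_rot: [0.003, -0.021, 1.0, -0.001]
contact_force: [-3.2, -0.4, 6.0]
gripper_width: 0.432
```

Emit:
move_arm(rows=[{"tx":0,"ty":0,"tz":0,"ax":0,"ay":0,"az":0,"jaw":120},{"tx":0,"ty":0,"tz":0,"ax":0,"ay":0,"az":0,"jaw":80},{"tx":0,"ty":0,"tz":0,"ax":0,"ay":0,"az":0,"jaw":60},{"tx":0,"ty":0,"tz":-0.02,"ax":0,"ay":0,"az":0,"jaw":60},{"tx":0,"ty":0,"tz":-0.03,"ax":0,"ay":0,"az":0,"jaw":60},{"tx":0,"ty":0,"tz":-0.04,"ax":0,"ay":0,"az":0,"jaw":0},{"tx":0,"ty":0,"tz":-0.04,"ax":0,"ay":0,"az":0,"jaw":0},{"tx":0,"ty":0,"tz":-0.03,"ax":0,"ay":0,"az":0,"jaw":0},{"tx":0,"ty":0,"tz":0,"ax":0,"ay":0,"az":0,"jaw":0}])

```text
time: 40.55
tool_pos: [0.4598, -0.0767, 0.1814]
tool_rot: [0.002, -0.021, 1.0, -0.001]
contact_force: [0.2, 0.0, 0.2]
gripper_width: 0.999
```

```bash
python3 - <<'E'
from h import *
f=manip.grab_frame("wrist"); cv2.imwrite("pics/w20.png",f["color"][:,:,::-1])
f=manip.grab_frame("top"); crop(f,130,110,500,280,2,"t20.png"); measure(f,(375,160,500,290))
go(.358,-.278,.17,90)
E
```

```text
carton 404.1 240.0 15.3 22.8 [ 0.3574 -0.2807  0.032 ] long axis deg 166.5 0.073 0.049
carton 433.4 211.0 14.8 22.1 [ 0.453  -0.3754  0.032 ] long axis deg 166.0 0.072 0.048
carton 435.1 179.2 22.5 15.8 [ 0.557  -0.3811  0.032 ] long axis deg 18.4 0.053 0.073
carton 403.6 178.8 22.6 15.7 [ 0.5551 -0.2775  0.032 ] long axis deg 11.5 0.052 0.074
t 40.65 pos [ 0.4575 -0.076   0.1767] shift tx,ty,tz [ 0.1077 -0.1978  0.0069] turn [ 0.03 -0.14  2.36] w 1.004 F [-0.2 -0.2 -1. ]
```

View pics/w20.png

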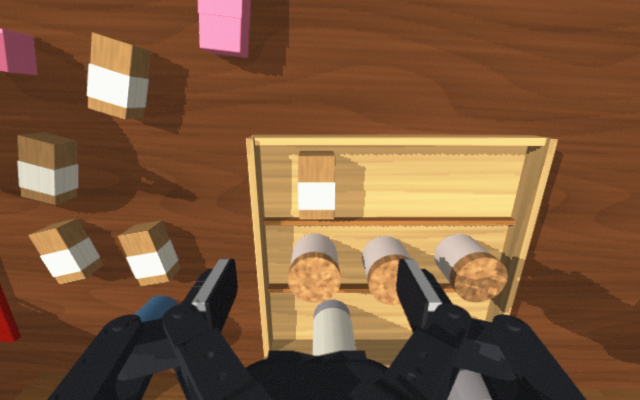

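View pics/t20.png

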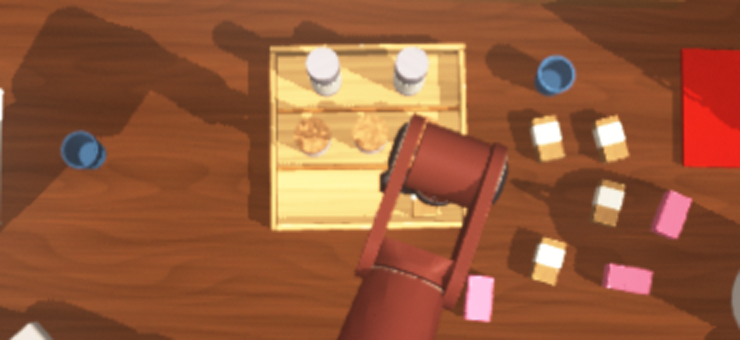

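Emit:
move_arm(rows=[{"tx":0.017,"ty":-0.033,"tz":-0.01,"ax":0,"ay":0,"az":0,"jaw":0},{"tx":0.017,"ty":-0.033,"tz":0,"ax":0,"ay":0,"az":0,"jaw":0},{"tx":0.017,"ty":-0.033,"tz":0,"ax":0,"ay":0,"az":0,"jaw":0},{"tx":0.017,"ty":-0.033,"tz":0,"ax":0,"ay":0,"az":0,"jaw":0},{"tx":0.017,"ty":-0.033,"tz":0,"ax":0,"ay":0,"az":0,"jaw":0},{"tx":0.012,"ty":-0.025,"tz":0,"ax":0,"ay":0,"az":6,"jaw":0},{"tx":0,"ty":0,"tz":0,"ax":0,"ay":0,"az":6,"jaw":0},{"tx":0,"ty":0,"tz":0,"ax":0,"ay":0,"az":5,"jaw":0},{"tx":0,"ty":0,"tz":0,"ax":0,"ay":0,"az":0,"jaw":0}])

```text
time: 41.55
tool_pos: [0.3566, -0.2704, 0.1654]
tool_rot: [-0.016, 0.132, 0.991, 0.009]
contact_force: [0.3, -0.2, -0.2]
gripper_width: 1.0
```

```bash
python3 - <<'E'
from h import *
go(.3583,-.2775,.1,75.3)
f=manip.grab_frame("wrist"); cv2.imwrite("pics/w21.png",f["color"][:,:,::-1]); crop(f,230,120,430,300,3,"w21b.png")
E
```

```text
t 41.55 pos [ 0.3566 -0.2704  0.1654] shift tx,ty,tz [-0.0056 -0.0073  0.0652] turn [ 0.82 -1.9  -0.46] w 1.0 F [ 0.3 -0.2 -0.2]
```

View pics/w21b.png

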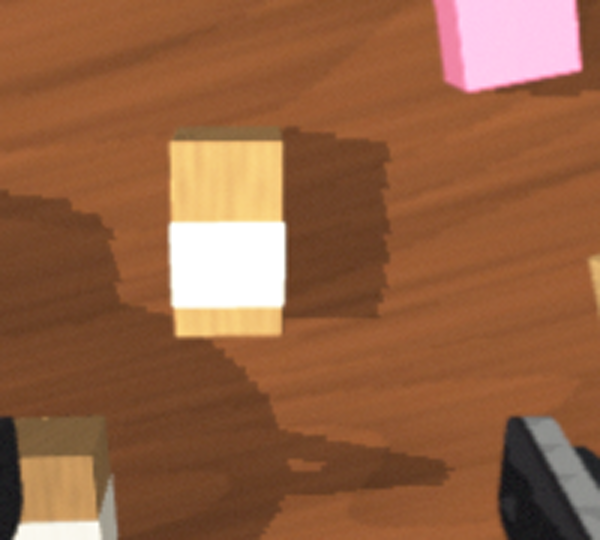

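```bash
python3 - <<'E'
from h import *
f=manip.grab_frame("wrist")
quad(f,[(170,141),(283,141),(283,336),(173,336)],230,120,3)
go(.3583,-.2775,.1,75.3)
E
```

```text
c [ 0.3572 -0.278 ] len 0.0697 wid 0.0382 long deg -15.3
t 41.65 pos [ 0.3569 -0.2701  0.1657] shift tx,ty,tz [-0.0054 -0.0077  0.0655] turn [ 0.81 -1.88 -0.31] w 0.999 F [-0.4  0.5 -0.9]
```

Emit:
move_arm(rows=[{"tx":-0.002,"ty":-0.004,"tz":0,"ax":0.4,"ay":-1.0,"az":0,"jaw":0},{"tx":-0.002,"ty":-0.004,"tz":0.02,"ax":0.4,"ay":-0.8,"az":0,"jaw":0},{"tx":0,"ty":0,"tz":0.03,"ax":0,"ay":0,"az":0,"jaw":0},{"tx":0,"ty":0,"tz":0.025,"ax":0,"ay":0,"az":0,"jaw":0},{"tx":0,"ty":0,"tz":0,"ax":0,"ay":0,"az":0,"jaw":0}])

```text
time: 42.15
tool_pos: [0.3598, -0.2789, 0.0883]
tool_rot: [0.002, 0.126, 0.992, -0.002]
contact_force: [-1.0, 0.4, -0.8]
gripper_width: 1.002
```

```bash
python3 - <<'E'
from h import *
go(.3575,-.278,.007,75)
E
```

```text
t 42.15 pos [ 0.3598 -0.2789  0.0883] shift tx,ty,tz [0.0028 0.0005 0.0813] turn [-0.16  0.24  0.51] w 1.002 F [-1.   0.4 -0.8]
```

Emit:
move_arm(rows=[{"tx":0.003,"ty":0.001,"tz":0.02,"ax":0,"ay":0,"az":0.4,"jaw":0},{"tx":0,"ty":0,"tz":0.02,"ax":0,"ay":0,"az":0,"jaw":0},{"tx":0,"ty":0,"tz":0.02,"ax":0,"ay":0,"az":0,"jaw":0},{"tx":0,"ty":0,"tz":0.006,"ax":0,"ay":0,"az":0,"jaw":0},{"tx":0,"ty":0,"tz":0,"ax":0,"ay":0,"az":0,"jaw":0}])

```text
time: 42.65
tool_pos: [0.3607, -0.2799, 0.0261]
tool_rot: [0.006, 0.127, 0.992, -0.005]
contact_force: [-0.2, -0.7, 0.3]
gripper_width: 1.0
```

```bash
python3 - <<'E'
from h import *
go(.3575,-.278,.008,75)
E
```

```text
t 42.65 pos [ 0.3607 -0.2799  0.0261] shift tx,ty,tz [0.0038 0.0012 0.018 ] turn [-0.44  0.7   0.41] w 1.0 F [-0.2 -0.7  0.3]
```

Emit:
move_arm(rows=[{"tx":0.004,"ty":0.001,"tz":0.01,"ax":-0.3,"ay":0.5,"az":0.3,"jaw":0},{"tx":0,"ty":0,"tz":0.007,"ax":0,"ay":0,"az":0,"jaw":0},{"tx":0,"ty":0,"tz":0,"ax":0,"ay":0,"az":0,"jaw":0}])

```text
time: 42.95
tool_pos: [0.3588, -0.2798, 0.0111]
tool_rot: [0.004, 0.129, 0.992, -0.003]
contact_force: [-0.4, -0.2, 0.2]
gripper_width: 1.001
```

```bash
python3 - <<'E'
from h import *
go(.3575,-.278,.008,75)
f=manip.grab_frame("wrist"); cv2.imwrite("pics/w22.png",f["color"][:,:,::-1])
E
```

```text
t 42.95 pos [ 0.3588 -0.2798  0.0111] shift tx,ty,tz [0.0018 0.0014 0.0031] turn [-0.29  0.44  0.14] w 1.001 F [-0.4 -0.2  0.2]
```

View pics/w22.png

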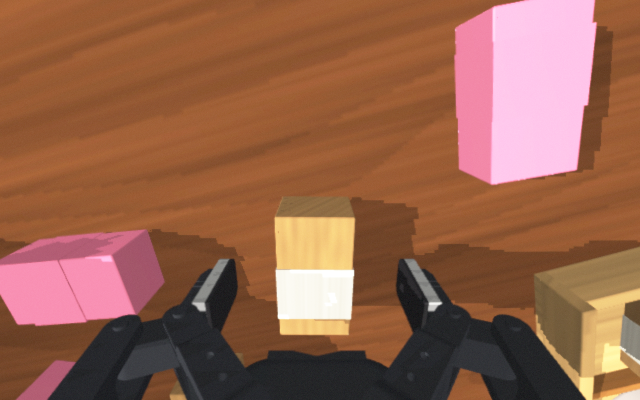

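The carton is centred at about (314,265), so I'll close and lift.

Emit:
move_arm(rows=[{"tx":0.001,"ty":0.001,"tz":0.003,"ax":-0.2,"ay":0.2,"az":0,"jaw":100},{"tx":0,"ty":0,"tz":0,"ax":0,"ay":0,"az":0,"jaw":255},{"tx":0,"ty":0,"tz":0,"ax":0,"ay":0,"az":0,"jaw":255},{"tx":0,"ty":0,"tz":0,"ax":0,"ay":0,"az":0,"jaw":255},{"tx":0,"ty":0,"tz":0,"ax":0,"ay":0,"az":0,"jaw":255},{"tx":0,"ty":0,"tz":0,"ax":0,"ay":0,"az":0,"jaw":255}])

```text
time: 43.6
tool_pos: [0.3593, -0.2798, 0.0099]
tool_rot: [0.003, 0.129, 0.992, -0.002]
contact_force: [-0.2, 0.2, -0.9]
gripper_width: 0.433
```

Emit:
move_arm(rows=[{"tx":0,"ty":0,"tz":-0.02,"ax":0,"ay":0,"az":0,"jaw":255},{"tx":0,"ty":0,"tz":-0.03,"ax":0,"ay":0,"az":0,"jaw":255},{"tx":0,"ty":0,"tz":-0.03,"ax":0,"ay":0,"az":0,"jaw":255},{"tx":0,"ty":0,"tz":-0.03,"ax":0,"ay":0,"az":0,"jaw":255},{"tx":0,"ty":0,"tz":-0.01,"ax":0,"ay":0,"az":-6,"jaw":255},{"tx":0,"ty":0,"tz":0,"ax":0,"ay":0,"az":-6,"jaw":255},{"tx":0,"ty":0,"tz":0,"ax":0,"ay":0,"az":-6,"jaw":255},{"tx":0,"ty":0,"tz":0,"ax":0,"ay":0,"az":0,"jaw":255}])

```text
time: 44.4
tool_pos: [0.3566, -0.277, 0.132]
tool_rot: [0.001, -0.033, 0.999, -0.0]
contact_force: [0.6, -1.2, -0.7]
gripper_width: 0.437
```

```bash
python3 - <<'E'
from h import *
go(.456,.008,.12,92.5)
E
```

```text
t 44.4 pos [ 0.3566 -0.277   0.132 ] shift tx,ty,tz [-0.118   0.2778  0.0121] turn [-0.03  0.11  1.3 ] w 0.437 F [ 0.6 -1.2 -0.7]
```

Emit:
move_arm(rows=[{"tx":-0.015,"ty":0.035,"tz":0,"ax":0,"ay":0,"az":0,"jaw":255},{"tx":-0.015,"ty":0.035,"tz":0,"ax":0,"ay":0,"az":0,"jaw":255},{"tx":-0.015,"ty":0.035,"tz":0,"ax":0,"ay":0,"az":0,"jaw":255},{"tx":-0.015,"ty":0.035,"tz":0,"ax":0,"ay":0,"az":0,"jaw":255},{"tx":-0.015,"ty":0.035,"tz":0,"ax":0,"ay":0,"az":0,"jaw":255},{"tx":-0.015,"ty":0.035,"tz":0,"ax":0,"ay":0,"az":0,"jaw":255},{"tx":-0.015,"ty":0.035,"tz":0,"ax":0,"ay":0,"az":0,"jaw":255},{"tx":-0.012,"ty":0.025,"tz":0,"ax":0,"ay":0,"az":0,"jaw":255},{"tx":0,"ty":0,"tz":0,"ax":0,"ay":0,"az":0,"jaw":255}])

```text
time: 45.3
tool_pos: [0.4595, 0.0092, 0.1288]
tool_rot: [-0.001, -0.019, 1.0, 0.0]
contact_force: [0.1, -0.8, -1.6]
gripper_width: 0.432
```

```bash
python3 - <<'E'
from h import *
go(.4565,.008,.016,92.5)
E
```

```text
t 45.3 pos [0.4595 0.0092 0.1288] shift tx,ty,tz [ 0.0028 -0.0011  0.1129] turn [ 0.05 -0.08 -0.32] w 0.432 F [ 0.1 -0.8 -1.6]
```

Emit:
move_arm(rows=[{"tx":0.002,"ty":-0.002,"tz":0.02,"ax":0,"ay":0,"az":0,"jaw":255},{"tx":0,"ty":0,"tz":0.025,"ax":0,"ay":0,"az":0,"jaw":255},{"tx":0,"ty":0,"tz":0.025,"ax":0,"ay":0,"az":0,"jaw":255},{"tx":0,"ty":0,"tz":0,"ax":0,"ay":0,"az":0,"jaw":255}])

```text
time: 45.7
tool_pos: [0.4566, 0.0062, 0.0566]
tool_rot: [-0.001, -0.016, 1.0, -0.0]
contact_force: [0.2, -0.8, -1.6]
gripper_width: 0.43
```

```bash
python3 - <<'E'
from h import *
go(.4565,.008,.016,92.5)
f=manip.grab_frame("wrist"); cv2.imwrite("pics/w23.png",f["color"][:,:,::-1])
E
```

```text
t 45.7 pos [0.4566 0.0062 0.0566] shift tx,ty,tz [-0.      0.0019  0.0406] turn [-0.04 -0.13 -0.61] w 0.43 F [ 0.2 -0.8 -1.6]
```

View pics/w23.png

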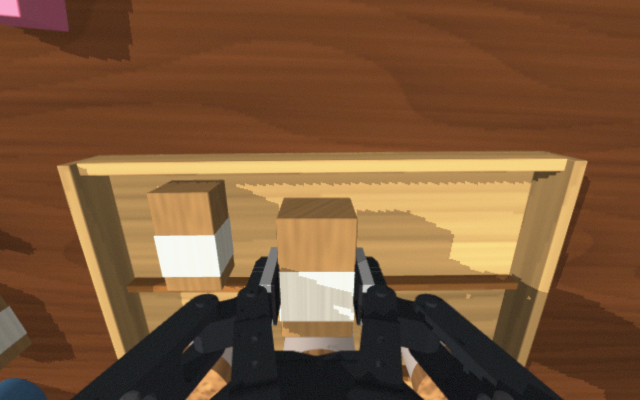

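Emit:
move_arm(rows=[{"tx":0,"ty":0.002,"tz":0.015,"ax":0,"ay":0,"az":-0.5,"jaw":255},{"tx":0,"ty":0,"tz":0.013,"ax":0,"ay":0,"az":0,"jaw":255},{"tx":0,"ty":0,"tz":0.007,"ax":0,"ay":0,"az":0,"jaw":255},{"tx":0,"ty":0,"tz":0.002,"ax":0,"ay":0,"az":0,"jaw":255},{"tx":0,"ty":0,"tz":0,"ax":0,"ay":0,"az":0,"jaw":255}])

```text
time: 46.25
tool_pos: [0.4619, 0.0056, 0.0253]
tool_rot: [0.004, -0.018, 1.0, -0.002]
contact_force: [-0.5, 0.1, -0.5]
gripper_width: 0.431
```

```bash
python3 - <<'E'
from h import *
go(.4565,.008,.016,92.5)
E
```

```text
t 46.25 pos [0.4619 0.0056 0.0253] shift tx,ty,tz [0.0054 0.0027 0.0092] turn [-0.19  0.5  -0.38] w 0.431 F [-0.5  0.1 -0.5]
```

Emit:
move_arm(rows=[{"tx":0.006,"ty":0.003,"tz":0.004,"ax":0,"ay":0.3,"az":0,"jaw":255},{"tx":0.001,"ty":0,"tz":0.004,"ax":0,"ay":0,"az":0,"jaw":255},{"tx":0,"ty":0,"tz":0.004,"ax":0,"ay":0,"az":0,"jaw":255}])

```text
time: 46.55
tool_pos: [0.4563, 0.0081, 0.0154]
tool_rot: [0.003, -0.018, 1.0, -0.002]
contact_force: [-16.0, 0.8, 40.3]
gripper_width: 0.433
```

```bash
python3 - <<'E'
from h import *
go(.4565,.008,.016,92.5)
E
```

```text
t 46.55 pos [0.4563 0.0081 0.0154] shift tx,ty,tz [-0.0002 -0.0001 -0.0006] turn [-0.24  0.38 -0.39] w 0.433 F [-16.    0.8  40.3]
```

Emit:
move_arm(rows=[{"tx":0,"ty":0,"tz":-0.0005,"ax":0,"ay":0,"az":0,"jaw":120},{"tx":0,"ty":0,"tz":0,"ax":0,"ay":0,"az":0,"jaw":80},{"tx":0,"ty":0,"tz":0,"ax":0,"ay":0,"az":0,"jaw":60},{"tx":0,"ty":0,"tz":-0.02,"ax":0,"ay":0,"az":0,"jaw":60},{"tx":0,"ty":0,"tz":-0.03,"ax":0,"ay":0,"az":0,"jaw":60},{"tx":0,"ty":0,"tz":-0.04,"ax":0,"ay":0,"az":0,"jaw":0},{"tx":0,"ty":0,"tz":-0.04,"ax":0,"ay":0,"az":0,"jaw":0},{"tx":0,"ty":0,"tz":-0.03,"ax":0,"ay":0,"az":0,"jaw":0},{"tx":0,"ty":0,"tz":0,"ax":0,"ay":0,"az":0,"jaw":0}])

```text
time: 47.45
tool_pos: [0.4537, 0.0091, 0.1799]
tool_rot: [0.002, -0.018, 1.0, -0.002]
contact_force: [0.1, -0.8, -0.3]
gripper_width: 0.998
```

```bash
python3 - <<'E'
from h import *
f=manip.grab_frame("wrist"); cv2.imwrite("pics/w24.png",f["color"][:,:,::-1])
f=manip.grab_frame("top"); crop(f,130,110,500,280,2,"t24.png"); measure(f,(375,160,500,290))
go(.5558,-.2755,.18,102)
E
```

```text
carton 433.4 211.0 14.8 22.1 [ 0.453  -0.3754  0.032 ] long axis deg 166.0 0.072 0.048
carton 435.1 179.2 22.5 15.8 [ 0.557  -0.3811  0.032 ] long axis deg 18.4 0.053 0.073
carton 403.6 178.8 22.6 15.7 [ 0.5551 -0.2775  0.032 ] long axis deg 11.5 0.052 0.074
t 47.55 pos [0.4513 0.0094 0.1752] shift tx,ty,tz [-0.0939 -0.2886 -0.0046] turn [-0.1  -0.27 -9.89] w 0.997 F [-0.4 -0.5 -1. ]
```

View pics/w24.png

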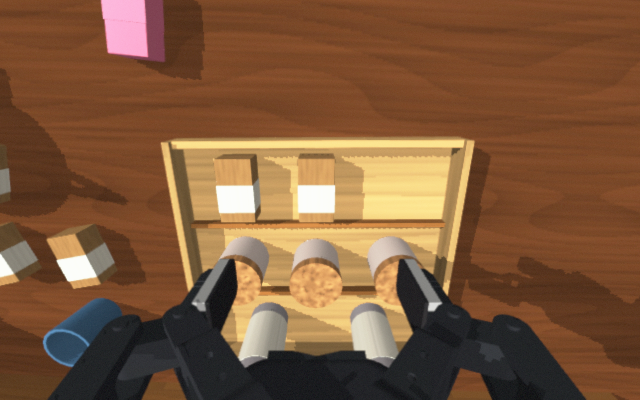

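View pics/t24.png

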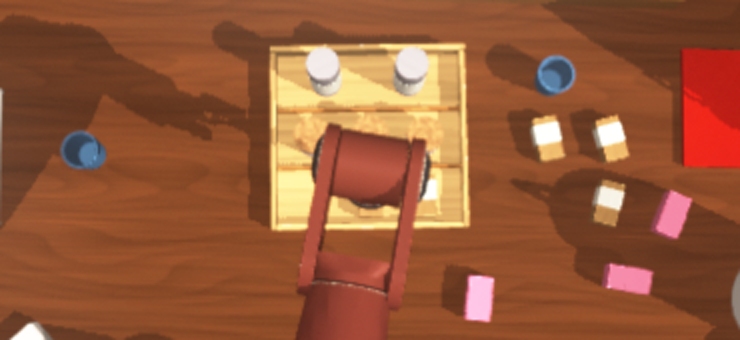

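Emit:
move_arm(rows=[{"tx":-0.01,"ty":-0.036,"tz":-0.02,"ax":0,"ay":0,"az":0,"jaw":0},{"tx":-0.013,"ty":-0.036,"tz":0,"ax":0,"ay":0,"az":0,"jaw":0},{"tx":-0.013,"ty":-0.036,"tz":0,"ax":0,"ay":0,"az":0,"jaw":0},{"tx":-0.013,"ty":-0.036,"tz":0,"ax":0,"ay":0,"az":0,"jaw":0},{"tx":-0.013,"ty":-0.036,"tz":0,"ax":0,"ay":0,"az":0,"jaw":0},{"tx":-0.013,"ty":-0.036,"tz":0,"ax":0,"ay":0,"az":0,"jaw":0},{"tx":-0.013,"ty":-0.036,"tz":0,"ax":0,"ay":0,"az":0,"jaw":0},{"tx":-0.01,"ty":-0.02,"tz":0,"ax":0,"ay":0,"az":-5,"jaw":0},{"tx":0,"ty":0,"tz":0,"ax":0,"ay":0,"az":-5,"jaw":0},{"tx":0,"ty":0,"tz":0,"ax":0,"ay":0,"az":0,"jaw":0}])

```text
time: 48.55
tool_pos: [0.552, -0.2641, 0.164]
tool_rot: [-0.02, -0.109, 0.994, 0.011]
contact_force: [-0.6, 0.4, 0.1]
gripper_width: 1.0
```

```bash
python3 - <<'E'
from h import *
go(.5558,-.2755,.1,102)
f=manip.grab_frame("wrist"); crop(f,230,120,430,300,3,"w25b.png")
E
```

```text
t 48.55 pos [ 0.552  -0.2641  0.164 ] shift tx,ty,tz [-0.0036 -0.0136  0.0636] turn [ 1.44 -2.1   0.57] w 1.0 F [-0.6  0.4  0.1]
```

View pics/w25b.png

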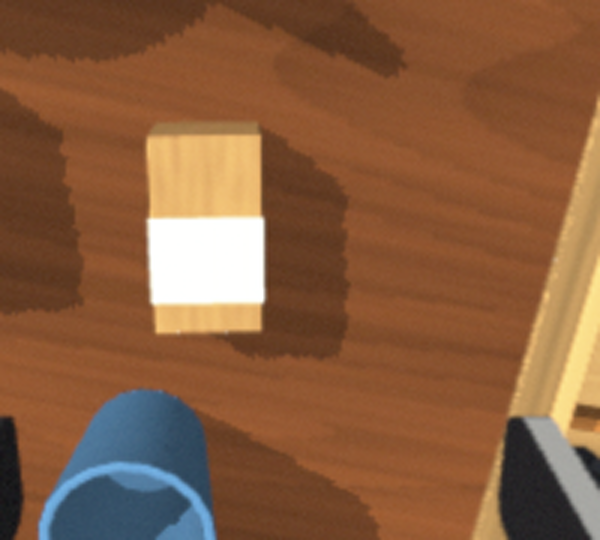

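```bash
python3 - <<'E'
from h import *
f=manip.grab_frame("wrist")
quad(f,[(147,136),(262,136),(262,331),(155,333)],230,120,3)
g=manip.grab_frame("top"); print(ray(g,408,147,.066))
go(.5558,-.2755,.1,102)
E
```

```text
c [ 0.5555 -0.2758] len 0.0693 wid 0.0377 long deg 12.6
[ 0.65304353 -0.28456472  0.066     ]
t 48.7 pos [ 0.5522 -0.2633  0.1654] shift tx,ty,tz [-0.0031 -0.0143  0.065 ] turn [ 1.37 -2.03  0.56] w 0.999 F [0.6 0.1 0.5]
```

Emit:
move_arm(rows=[{"tx":-0.001,"ty":-0.007,"tz":0,"ax":0.7,"ay":-1.0,"az":0.3,"jaw":0},{"tx":-0.001,"ty":-0.006,"tz":0.02,"ax":0.6,"ay":-0.9,"az":0,"jaw":0},{"tx":0,"ty":0,"tz":0.03,"ax":0,"ay":0,"az":0,"jaw":0},{"tx":0,"ty":0,"tz":0.025,"ax":0,"ay":0,"az":0,"jaw":0},{"tx":0,"ty":0,"tz":0,"ax":0,"ay":0,"az":0,"jaw":0}])

```text
time: 49.2
tool_pos: [0.5582, -0.2753, 0.0904]
tool_rot: [0.003, -0.106, 0.994, -0.003]
contact_force: [-0.6, 0.2, -0.2]
gripper_width: 0.999
```

```bash
python3 - <<'E'
from h import *
go(.5555,-.2758,.008,102.5)
E
```

```text
t 49.2 pos [ 0.5582 -0.2753  0.0904] shift tx,ty,tz [0.0033 0.0006 0.0824] turn [-0.35  0.33 -0.35] w 0.999 F [-0.6  0.2 -0.2]
```

Emit:
move_arm(rows=[{"tx":0.004,"ty":0.001,"tz":0.02,"ax":-0.2,"ay":0.2,"az":-0.3,"jaw":0},{"tx":0,"ty":0,"tz":0.02,"ax":0,"ay":0,"az":0,"jaw":0},{"tx":0,"ty":0,"tz":0.02,"ax":0,"ay":0,"az":0,"jaw":0},{"tx":0,"ty":0,"tz":0.006,"ax":0,"ay":0,"az":0,"jaw":0},{"tx":0,"ty":0,"tz":0,"ax":0,"ay":0,"az":0,"jaw":0}])

```text
time: 49.7
tool_pos: [0.5583, -0.277, 0.0303]
tool_rot: [0.006, -0.108, 0.994, -0.005]
contact_force: [-0.1, -0.3, -0.1]
gripper_width: 1.0
```

```bash
python3 - <<'E'
from h import *
go(.5555,-.2758,.009,102.5)
E
```

```text
t 49.7 pos [ 0.5583 -0.277   0.0303] shift tx,ty,tz [0.0027 0.002  0.0213] turn [-0.64  0.62 -0.09] w 1.0 F [-0.1 -0.3 -0.1]
```

Emit:
move_arm(rows=[{"tx":0.003,"ty":0.002,"tz":0.012,"ax":-0.5,"ay":0.4,"az":0,"jaw":0},{"tx":0,"ty":0,"tz":0.009,"ax":0,"ay":0,"az":0,"jaw":0},{"tx":0,"ty":0,"tz":0,"ax":0,"ay":0,"az":0,"jaw":0}])

```text
time: 50.0
tool_pos: [0.5571, -0.277, 0.0118]
tool_rot: [0.004, -0.108, 0.994, -0.003]
contact_force: [0.2, -0.9, -0.2]
gripper_width: 1.0
```

```bash
python3 - <<'E'
from h import *
go(.5555,-.2758,.009,102.5)
f=manip.grab_frame("wrist"); cv2.imwrite("pics/w26.png",f["color"][:,:,::-1])
E
```

```text
t 50.0 pos [ 0.5571 -0.277   0.0118] shift tx,ty,tz [0.0013 0.0016 0.0028] turn [-0.36  0.44 -0.09] w 1.0 F [ 0.2 -0.9 -0.2]
```

View pics/w26.png

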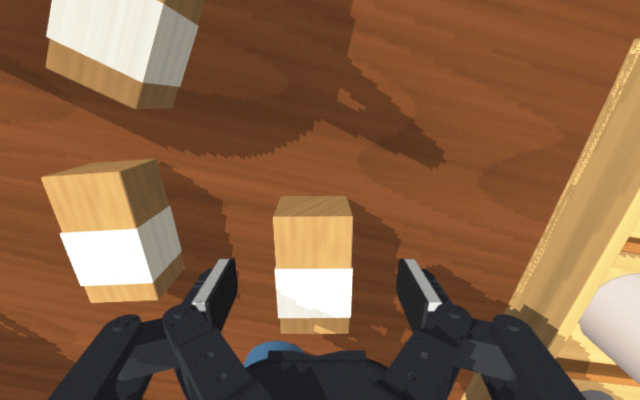

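Emit:
move_arm(rows=[{"tx":0.001,"ty":0.001,"tz":0.003,"ax":-0.2,"ay":0.2,"az":0,"jaw":100},{"tx":0,"ty":0,"tz":0,"ax":0,"ay":0,"az":0,"jaw":255},{"tx":0,"ty":0,"tz":0,"ax":0,"ay":0,"az":0,"jaw":255},{"tx":0,"ty":0,"tz":0,"ax":0,"ay":0,"az":0,"jaw":255},{"tx":0,"ty":0,"tz":0,"ax":0,"ay":0,"az":0,"jaw":255},{"tx":0,"ty":0,"tz":0,"ax":0,"ay":0,"az":0,"jaw":255}])

```text
time: 50.65
tool_pos: [0.5574, -0.2772, 0.011]
tool_rot: [0.004, -0.108, 0.994, -0.002]
contact_force: [0.4, -0.3, -1.1]
gripper_width: 0.43
```

Emit:
move_arm(rows=[{"tx":0,"ty":0,"tz":-0.02,"ax":0,"ay":0,"az":0,"jaw":255},{"tx":0,"ty":0,"tz":-0.03,"ax":0,"ay":0,"az":0,"jaw":255},{"tx":0,"ty":0,"tz":-0.04,"ax":0,"ay":0,"az":0,"jaw":255},{"tx":0,"ty":0,"tz":-0.04,"ax":0,"ay":0,"az":0,"jaw":255},{"tx":0,"ty":0,"tz":-0.01,"ax":0,"ay":0,"az":5,"jaw":255},{"tx":0,"ty":0,"tz":0,"ax":0,"ay":0,"az":5,"jaw":255},{"tx":0,"ty":0,"tz":0,"ax":0,"ay":0,"az":0,"jaw":255}])

```text
time: 51.35
tool_pos: [0.554, -0.275, 0.1528]
tool_rot: [0.001, -0.018, 1.0, 0.0]
contact_force: [1.4, -0.2, -0.9]
gripper_width: 0.431
```

```bash
python3 - <<'E'
from h import *
go(.453,.093,.14,92.5)
E
```

```text
t 51.35 pos [ 0.554  -0.275   0.1528] shift tx,ty,tz [0.0876 0.3715 0.0129] turn [ 0.03  0.08 -0.43] w 0.431 F [ 1.4 -0.2 -0.9]
```

Emit:
move_arm(rows=[{"tx":0.01,"ty":0.037,"tz":0,"ax":0,"ay":0,"az":0,"jaw":255},{"tx":0.01,"ty":0.037,"tz":0,"ax":0,"ay":0,"az":0,"jaw":255},{"tx":0.01,"ty":0.037,"tz":0,"ax":0,"ay":0,"az":0,"jaw":255},{"tx":0.01,"ty":0.037,"tz":0,"ax":0,"ay":0,"az":0,"jaw":255},{"tx":0.01,"ty":0.037,"tz":0,"ax":0,"ay":0,"az":0,"jaw":255},{"tx":0.01,"ty":0.037,"tz":0,"ax":0,"ay":0,"az":0,"jaw":255},{"tx":0.01,"ty":0.037,"tz":0,"ax":0,"ay":0,"az":0,"jaw":255},{"tx":0.008,"ty":0.037,"tz":0,"ax":0,"ay":0,"az":0,"jaw":255},{"tx":0.005,"ty":0.037,"tz":0,"ax":0,"ay":0,"az":0,"jaw":255},{"tx":0.003,"ty":0.03,"tz":0,"ax":0,"ay":0,"az":0,"jaw":255},{"tx":0,"ty":0,"tz":0,"ax":0,"ay":0,"az":0,"jaw":255}])

```text
time: 52.45
tool_pos: [0.4422, 0.0966, 0.1441]
tool_rot: [-0.006, -0.027, 1.0, 0.002]
contact_force: [-0.5, -0.5, -1.5]
gripper_width: 0.427
```

```bash
python3 - <<'E'
from h import *
go(.453,.093,.017,92.5)
E
```

```text
t 52.45 pos [0.4422 0.0966 0.1441] shift tx,ty,tz [-0.0121 -0.0048  0.127 ] turn [ 0.28 -0.64  0.64] w 0.427 F [-0.5 -0.5 -1.5]
```

Emit:
move_arm(rows=[{"tx":-0.011,"ty":-0.004,"tz":0.01,"ax":0.1,"ay":-0.4,"az":0.5,"jaw":255},{"tx":0,"ty":0,"tz":0.025,"ax":0,"ay":0,"az":0,"jaw":255},{"tx":0,"ty":0,"tz":0.025,"ax":0,"ay":0,"az":0,"jaw":255},{"tx":0,"ty":0,"tz":0.02,"ax":0,"ay":0,"az":0,"jaw":255},{"tx":0,"ty":0,"tz":0,"ax":0,"ay":0,"az":0,"jaw":255}])

```text
time: 52.95
tool_pos: [0.4523, 0.092, 0.0597]
tool_rot: [-0.003, -0.028, 1.0, 0.001]
contact_force: [-0.1, -0.2, -0.9]
gripper_width: 0.425
```

```bash
python3 - <<'E'
from h import *
go(.453,.093,.017,92.5)
f=manip.grab_frame("wrist"); cv2.imwrite("pics/w27.png",f["color"][:,:,::-1])
E
```

```text
t 52.95 pos [0.4523 0.092  0.0597] shift tx,ty,tz [-0.001   0.0009  0.0427] turn [ 0.07 -0.34  0.71] w 0.425 F [-0.1 -0.2 -0.9]
```

View pics/w27.png

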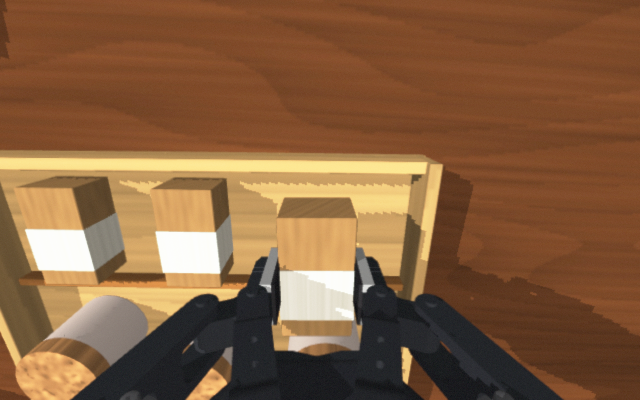

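Emit:
move_arm(rows=[{"tx":0.001,"ty":0.001,"tz":0.015,"ax":0,"ay":-0.1,"az":0.5,"jaw":255},{"tx":0,"ty":0,"tz":0.013,"ax":0,"ay":0,"az":0,"jaw":255},{"tx":0,"ty":0,"tz":0.006,"ax":0,"ay":0,"az":0,"jaw":255},{"tx":0,"ty":0,"tz":0.002,"ax":0,"ay":0,"az":0,"jaw":255},{"tx":0,"ty":0,"tz":0,"ax":0,"ay":0,"az":0,"jaw":255}])

```text
time: 53.5
tool_pos: [0.4563, 0.0918, 0.0283]
tool_rot: [0.003, -0.024, 1.0, 0.0]
contact_force: [0.8, 0.4, -1.2]
gripper_width: 0.432
```

```bash
python3 - <<'E'
from h import *
go(.453,.093,.017,92.5)
E
```

```text
t 53.5 pos [0.4563 0.0918 0.0283] shift tx,ty,tz [0.0033 0.0014 0.0113] turn [0.04 0.32 0.25] w 0.432 F [ 0.8  0.4 -1.2]
```

Emit:
move_arm(rows=[{"tx":0.003,"ty":0.001,"tz":0.004,"ax":0,"ay":0.2,"az":0,"jaw":255},{"tx":0,"ty":0,"tz":0.004,"ax":0,"ay":0,"az":0,"jaw":255},{"tx":0,"ty":0,"tz":0.003,"ax":0,"ay":0,"az":0,"jaw":255}])

```text
time: 53.8
tool_pos: [0.4547, 0.0928, 0.0185]
tool_rot: [0.003, -0.024, 1.0, 0.0]
contact_force: [0.3, -0.8, -0.2]
gripper_width: 0.429
```

Emit:
move_arm(rows=[{"tx":0,"ty":0,"tz":0.001,"ax":0,"ay":0,"az":0,"jaw":255}])

```text
time: 53.9
tool_pos: [0.4546, 0.0929, 0.0172]
tool_rot: [0.003, -0.024, 1.0, 0.0]
contact_force: [-0.2, 0.1, -1.4]
gripper_width: 0.43
```

Emit:
move_arm(rows=[{"tx":0,"ty":0,"tz":0.002,"ax":0,"ay":0,"az":0,"jaw":255}])

```text
time: 54.0
tool_pos: [0.4548, 0.0929, 0.0164]
tool_rot: [0.002, -0.024, 1.0, 0.0]
contact_force: [-10.4, -0.3, 23.0]
gripper_width: 0.431
```

Emit:
move_arm(rows=[{"tx":0,"ty":0,"tz":0,"ax":0,"ay":0,"az":0,"jaw":120},{"tx":0,"ty":0,"tz":0,"ax":0,"ay":0,"az":0,"jaw":80},{"tx":0,"ty":0,"tz":0,"ax":0,"ay":0,"az":0,"jaw":60},{"tx":0,"ty":0,"tz":-0.02,"ax":0,"ay":0,"az":0,"jaw":60},{"tx":0,"ty":0,"tz":-0.03,"ax":0,"ay":0,"az":0,"jaw":60},{"tx":0,"ty":0,"tz":-0.04,"ax":0,"ay":0,"az":0,"jaw":60},{"tx":0,"ty":0,"tz":-0.04,"ax":0,"ay":0,"az":0,"jaw":60},{"tx":0,"ty":0.04,"tz":-0.03,"ax":0,"ay":0,"az":0,"jaw":60},{"tx":0,"ty":0.04,"tz":-0.03,"ax":0,"ay":0,"az":0,"jaw":60},{"tx":0,"ty":0.04,"tz":-0.01,"ax":0,"ay":0,"az":0,"jaw":60},{"tx":0,"ty":0.04,"tz":0,"ax":0,"ay":0,"az":0,"jaw":60},{"tx":0,"ty":0,"tz":0,"ax":0,"ay":0,"az":0,"jaw":60}])

```text
time: 55.2
tool_pos: [0.4467, 0.2574, 0.2254]
tool_rot: [0.003, -0.021, 1.0, 0.002]
contact_force: [0.1, -0.4, -0.7]
gripper_width: 0.767
```

Emit:
move_arm(rows=[{"tx":0,"ty":0.04,"tz":0,"ax":0,"ay":0,"az":0,"jaw":60},{"tx":0,"ty":0.04,"tz":0,"ax":0,"ay":0,"az":0,"jaw":60},{"tx":0,"ty":0.04,"tz":0,"ax":0,"ay":0,"az":0,"jaw":60},{"tx":0,"ty":0,"tz":0,"ax":0,"ay":0,"az":0,"jaw":60}])

```text
time: 55.6
tool_pos: [0.4418, 0.3803, 0.2253]
tool_rot: [0.004, -0.021, 1.0, 0.002]
contact_force: [-0.7, -0.6, -0.1]
gripper_width: 0.763
```

```bash
python3 - <<'E'
from h import *
go(.4,.3,.2)
f=manip.grab_frame("top"); crop(f,130,110,500,280,2.1,"t28.png"); crop(f,255,122,375,234,5,"t28b.png")
f=manip.grab_frame("scene"); crop(f,190,110,410,320,2.8,"s28.png")
E
```

```text
t 55.6 pos [0.4418 0.3803 0.2253] shift tx,ty,tz [ 0.0453 -0.0786  0.0247] turn [0.2  0.46 2.37] w 0.763 F [-0.7 -0.6 -0.1]
```

View pics/t28.png

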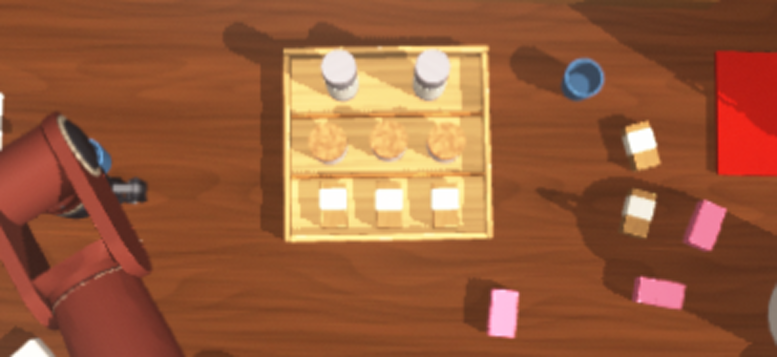

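View pics/t28b.png

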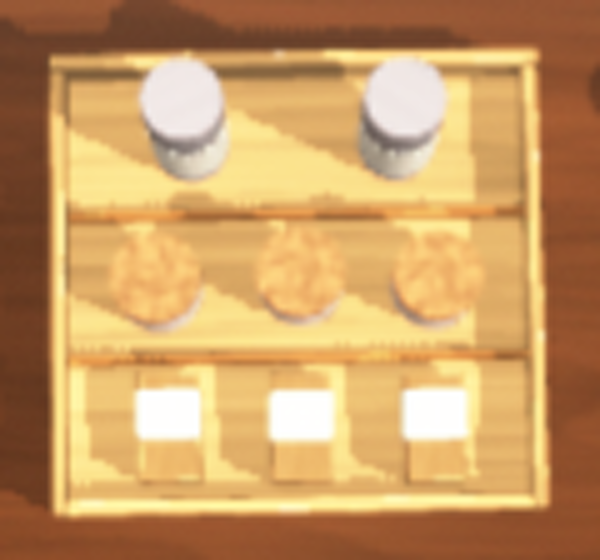

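View pics/s28.png

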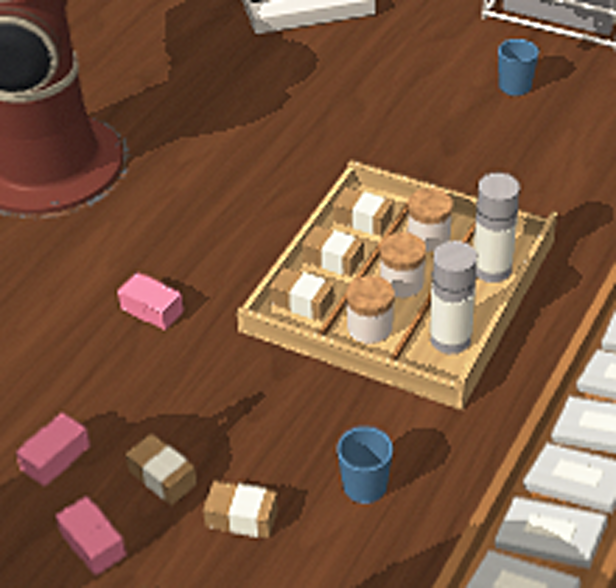

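The pictures show two upright tins, three upright jars and three flat cartons, each in the right bay. Two cartons are still outside, and both cups are standing. I'm handing the job in.

```bash
python3 - <<'E'
from plant import manip
print(manip.job_done())
E
```

```text
the job is handed in; nothing more can be done
None
```

I packed the crate in the order asked and handed it in at about 56 s of the 210 s allowed. Both tall tins stand in the back bay, all three jars stand in the middle bay, and three brown cartons lie flat in the front bay.

- **Last checks:** The final top and scene pictures show all eight items upright or flat inside their bays. The other two cartons and the pink look-alikes are outside the crate. Both cups look unmoved; the left one was partly hidden by the arm in the top view but is clear in the scene view. The gripper was open and well away from everything.
- **Disagreements:** None of the checks failed. The second carton was set down firmly, with the wrist reading about 40 N of vertical force through the gripped carton. That is far below the 120 N wrist limit, and the gripper's body was not what was pressing. I saw no item knocked aside.

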